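# Load a grinding ball and shut its retaining shutter

## Robot

A 6-joint arm with a two-finger parallel gripper is mounted at the origin on the work surface. World frame = base frame: x ahead of the robot, y to its left, z up, the work surface at z = 0. Lengths are in m, angles in rad, forces in N, time in s.
With the tool pointing down it reaches from about 0.425 to 1.125 m from the base axis. Payload 14.9 kg.
Tool frame: the origin (TCP) lies midway between the tips of the shut fingers; the grasp point (between the pads) lies 19 mm behind it (r.hold_point_z is the distance from the TCP to the grasp point, in m); z points along the fingers, y is the direction in which the jaws open and shut (so a half turn about z gives the same grasp; the last joint's range is limited). The gripper opens to 91 mm and grips with 3 to 60 N. Pads are 32 mm wide; open, the fingers measure 118 mm over their backs; the gripper's body (76 mm by 178 mm) begins 60 mm behind the grasp point.
Start: joints at [1.301, 0.379, 1.734, -0, 1.028, -0.033], TCP at [0.164, 0.68, 0.214] pointing down, gripper open.
Joint ranges: [-2.77, 2.77], [-0.74, 2.19], [0, 2.66], [-1.06, 4.2], [0.31, 2.87], [-3.08, 3.08]. Speed limits (rad/s): [1.89, 1.89, 2.39, 3.14, 3.14, 3.14].

## Interface

Orientations are given as a rotation vector (axis times angle).
In Python, from bench import r gives the robot as it stands. The module is installed in compiled form; this text tells all that it offers.
- The arm moves only by the tool send_rows, never from a script. Its argument "moves" is a list of rows, each a list of 7 numbers: the turn, a rotation vector about the tool's x, y, z in degrees, then the shift along the tool's x, y, z in mm, then the opening in per cent of the stroke, from 0 (shut) to 100 (fully open). A call has 1 to 5 rows; each row shifts and turns the pose as measured when the row begins, along the tool's axes as they then stand; what a row does not reach is not made up. A row lasts 1/10 s, in which the tool goes at most 50 mm and 8.59 degrees, less where a joint would pass 70% of its speed; a pose out of reach is approached as far as the arm can. A call with a gripper value outside its range is refused whole. The fingers move at their own pace and stop on an object; the grip force is fixed at half the most. Time passes only in rows, so rows that do not move let the fingers close. It gives the time, the measured TCP pose, the force and the opening at its end, in the units of the state.
- r.state(): the state, without advancing time (a new reading comes with each control period).
- r.read_camera(name): name is "side" or "top" or "wrist"; returns a dict with "img" (400x640x3 uint8, red, green, blue), "vertical_fov" (degrees; the focal length in pixels is half the picture's height over the tangent of half this angle, whatever the lens; pixels are square), "cx", "cy" (the principal point, pixels), "pose" (4x4, takes a point from camera to world coordinates). Camera axes: x right, y down, z forward; pixel columns grow to the right and rows downward; lengths in m; the calibration is good to about 2 mm. The wrist camera is an equidistant fisheye: a pixel r from the principal point sees the ray r / f radians off the axis. A picture is of the moment at which its call begins. There is no depth.
- r.finish_job(): hands the job in, once; it reports no verdict.
The state is a dict: "time": time; "joint_pos": joint angles; "dq": joint speeds; "tau": joint torques, N m; "ee_pos": TCP position; "ee_rot": TCP orientation; "contact_force": force on the tool from outside, world axes, zero at the start; "ft_torque": the same for the moment, N m; "gripper_width": finger opening in m.
Only numpy, scipy, OpenCV 4.12 (cv2) and the standard library are available. Lean on these libraries where they do the work, as an engineer would, in place of code of your own. Each camera call takes 0.05 s, during which the arm holds its last target.

## Task

Roll the loose steel grinding ball along the bed of the holder, without picking it up, until it drops into the round pocket. Then lock it in by turning the black ball knob on the leaning stem clockwise until the sliding shutter is fully home over the ball; work the shutter only with the knob, let go, and leave the other labware where it stands.

Things in the scene. Friction and masses are not known exactly. Their poses are not given: they have to be found in the camera images.
- holder: Fixed ball holder, an aluminium plate 240 mm (x) by 360 mm (y) by 20 mm thick; origin at the centre of its underside on the table, x axis away from the robot at yaw 0, z up. Its -y part (x -115 to 115, y -175 to 20 mm) is a flat bed, z 20 mm, with a white rim 5 mm wide, 8 mm high. A white drive housing stands on the +y part: x 12 to 112, y 47 to 153, top at z 70 mm.
- lamp_bar (a point): Middle of a lamp bar over the knob, at x 45, y 92, z 300 mm of the holder: aluminium, 16 mm thick, along the holder's y from y 35 to 150 mm, then bent back to a post at x 95, y 164 mm. It bars a gripper that comes straight down on the knob; come along the leaning stem.
- pocket (a point): Centre of the mouth of the round pocket in the holder's bed, at x 50, y -85, z 20 mm of the holder. The pocket is 27 mm across and 9 mm deep with a flat dark floor. Axes as the holder's.
- ball_center (a point): Centre of the loose polished steel ball, 24 mm across, about 57 g. It rolls easily on the bed (centre 12 mm above the bed); lying in the pocket its centre is 3 mm above the bed. Its axes mean nothing.
- knob_ball (a point): Centre (fixed) of the knob's smooth black ball, 40 mm across, at x 36, y 100, z 126 mm of the holder. Its stem, 14 mm thick, rises 52 mm from a boss on the housing and leans 28 degrees from vertical to the holder's -x: turning axis (-0.469, 0, 0.883) in the holder's frame, whose axes this point has. Friction about 0.45: it slips unless gripped across its widest part, square to the stem.
- knob (a joint): Turning angle of the ball knob, rad: 0 fully open, grows as the knob turns clockwise seen from above down its stem, firm stop at 2.6 (shutter fully home). Stiff to turn: a drag of about 0.22 N m all the way, and it stays where it is left. It starts between 0 and 0.4.
- shutter_mid (a point): Middle of the flat steel shutter plate, 40 mm (x) by 44 mm (y) by 4 mm, its underside 19 mm above the bed, on two rods from the housing. It slides along the holder's -y axis by 27.5 mm per rad of the knob, from y -12 mm (knob at 0) to y -83.5 mm (over the pocket). A ball in the pocket passes under it, a ball on the bed does not.
- tip_box: Bystander: green pipette-tip box with a blue top, 85 by 120 by 82 mm high, loose; origin under its centre.
- medium_bottle: Bystander: loose red medium bottle with a white cap, 68 mm across, 150 mm high; origin under its centre.
- dish: Bystander: loose clear open dish, 56 mm across, 14 mm high, standing on the holder in front of the knob; origin under its centre.

How it is judged:
On the way, in this order (a step that is already met when the one before it is completed fails the run):
1. the ball lies in the pocket (horizontal distance between ball_center and pocket below 0.005 m and z of ball_center in the frame of pocket below 0.006 m), for 0.3 s.
2. the knob is turned until the shutter is home (value of joint knob above 2.5 rad), for 0.2 s.
At the end, for the whole second after the job is handed in: The ball rests in the pocket (centre within 5 mm of the pocket's centre sideways and less than 6 mm above the bed), the knob is within 0.1 rad of its closed stop (above 2.5), and the middle of the shutter is within 6 mm of the pocket's middle along its slide (all of step 1 and value of joint knob above 2.5 rad and y of shutter_mid in the frame of pocket below 0.006 m and linear speed of ball below 0.02 m/s); the robot touches nothing.
It fails at once if the ball is picked up (its centre more than 25 mm above the bed) (z of ball_center in the frame of pocket above 0.025 m).
It fails at once if the ball is knocked off the bed (z of ball_center in the frame of pocket below -0.002 m).
It fails at once if the shutter is pushed directly by the robot (more than 4 N) (contact force between any of the fingers, the arm and shutter above 4 N).
It fails at once if a bystander (tip box, bottle or dish) is moved by more than 15 mm (distance of any of tip_box, medium_bottle, dish from where it was at the start of the episode above 0.015 m).
It also fails if it takes over 61 s, if anything falls off the work surface, if the arm or the gripper's body presses on something with over 40 N, if the wrist force passes 120 N, or if a joint passes its speed limit or range.

## Working session

There is one attempt and no reset: what is moved stays moved. The work goes in short steps, Python scripts to look and compute and a tool call to move; the robot and the scene stay as the last step left them, time stands still between calls to the robot, and variables do not carry over. Pictures are saved under pics/ and viewed, and the job is handed in when it is done.

Besides the shell and the picture viewer there is one more tool, called after ">>>" as a command line: name --pt "numbers of a row" for each row, then --argument value for the rest. send_rows: Moves the arm, as the interface text tells. Its arguments: {"type":"object","properties":{"moves":{"type":"array","items":{"type":"array","items":{"type":"number"}}}},"required":["moves"]}

```bash
mkdir -p pics; ls
python3 - <<'E'
from bench import r
import cv2
s=r.state()
for k,v in s.items(): print(k,v)
print(r.hold_point_z)
for n in ["side","top","wrist"]:
    c=r.read_camera(n); cv2.imwrite(f"pics/{n}0.png",c["img"][:,:,::-1]); print(n,c["vertical_fov"],c["cx"],c["cy"],c["pose"].round(4).tolist())
E
```

```text
pics
time 0.0
joint_pos [ 1.30070768e+00  3.79418301e-01  1.73478186e+00 -4.30685614e-05
  1.02848972e+00 -3.32980067e-02]
dq [ 0.00049812  0.00043631  0.00025515  0.00097106 -0.00163823 -0.00043985]
tau [ 4.66404192e-03 -7.63735986e+01 -4.34369195e+01  6.51901681e-02
  4.25891206e-02 -1.02269246e-04]
ee_pos [0.1641166  0.6800807  0.21328091]
ee_rot [-3.71031478e-01 -3.11947502e+00  1.71240884e-03]
contact_force [ 0.26558847 -0.08120886 -0.3043837 ]
ft_torque [-0.03001644 -0.05698751 -0.02016755]
gripper_width 0.09146778116240564
0.0188
side 43.37424282189442 333.1816466537056 204.88184524201483 [[0.6562, -0.5553, 0.5109, 0.0493], [-0.7545, -0.4722, 0.4558, -0.4811], [-0.0118, -0.6845, -0.7289, 0.986], [0.0, 0.0, 0.0, 1.0]]
top 46.93113379715784 313.5909815968612 204.08561055261168 [[-0.0081, -0.9947, 0.1021, 0.4793], [-0.9999, 0.0092, 0.0106, 0.0155], [-0.0115, -0.102, -0.9947, 1.1268], [0.0, 0.0, 0.0, 1.0]]
wrist 65.70646984690485 314.5029856522569 206.73414943966895 [[0.2343, 0.9381, 0.2552, 0.092], [0.9722, -0.2258, -0.0629, 0.6972], [-0.0014, 0.2628, -0.9648, 0.3841], [0.0, 0.0, 0.0, 1.0]]
```

View pics/side0.png

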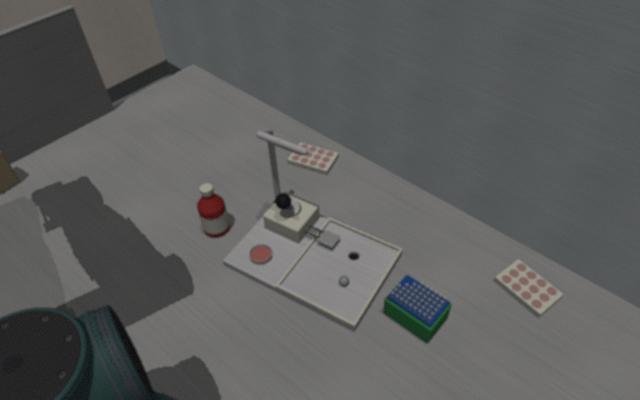

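View pics/top0.png

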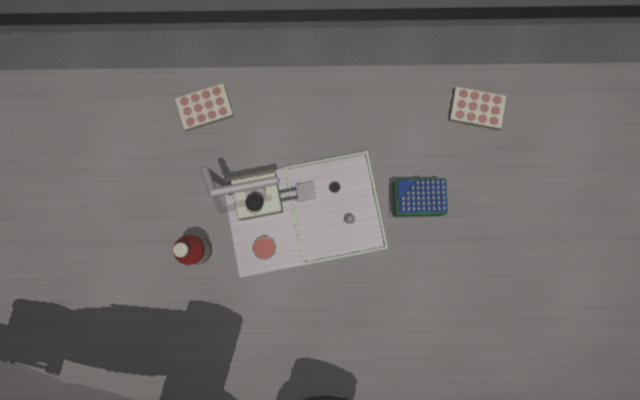

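View pics/wrist0.png

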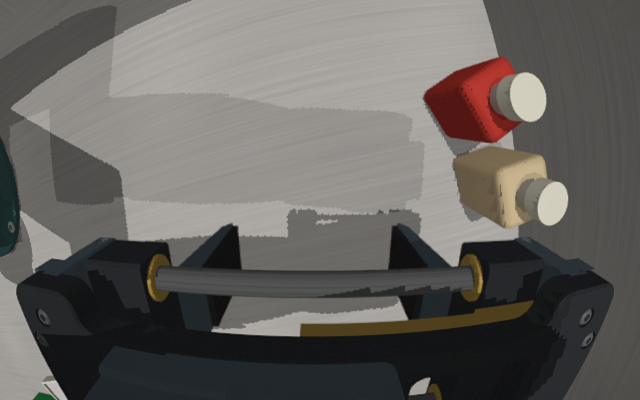

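```bash
cat > h.py <<'E'
import numpy as np, cv2
from bench import r
from scipy.spatial.transform import Rotation as R
def cam(n):
    return r.read_camera(n)
def ray(c,u,v):
    f=200/np.tan(np.radians(c["vertical_fov"]/2)); d=np.array([(u-c["cx"])/f,(v-c["cy"])/f,1.]); P=c["pose"]
    return P[:3,3],P[:3,:3]@(d/np.linalg.norm(d))
def onz(c,u,v,z):
    o,d=ray(c,u,v); return o+d*(z-o[2])/d[2]
def proj(c,p):
    f=200/np.tan(np.radians(c["vertical_fov"]/2)); P=c["pose"]; q=P[:3,:3].T@(np.asarray(p)-P[:3,3]); return np.array([c["cx"]+f*q[0]/q[2],c["cy"]+f*q[1]/q[2]])
def tri(c1,p1,c2,p2):
    o1,d1=ray(c1,*p1);o2,d2=ray(c2,*p2)
    A=np.stack([d1,-d2],1);t=np.linalg.lstsq(A,o2-o1,rcond=None)[0]
    a=o1+t[0]*d1;b=o2+t[1]*d2
    return (a+b)/2,np.linalg.norm(a-b)
def crop(c,x0,y0,w,h,s,name):
    im=c["img"][y0:y0+h,x0:x0+w,::-1]; cv2.imwrite("pics/"+name,cv2.resize(im,None,fx=s,fy=s,interpolation=cv2.INTER_CUBIC))
E
python3 - <<'E'
from h import *
c=cam("top"); crop(c,200,140,200,150,4,"topc.png")
c=cam("side"); crop(c,220,120,200,150,4,"sidec.png")
E
```

```text
(no output)
```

View pics/topc.png

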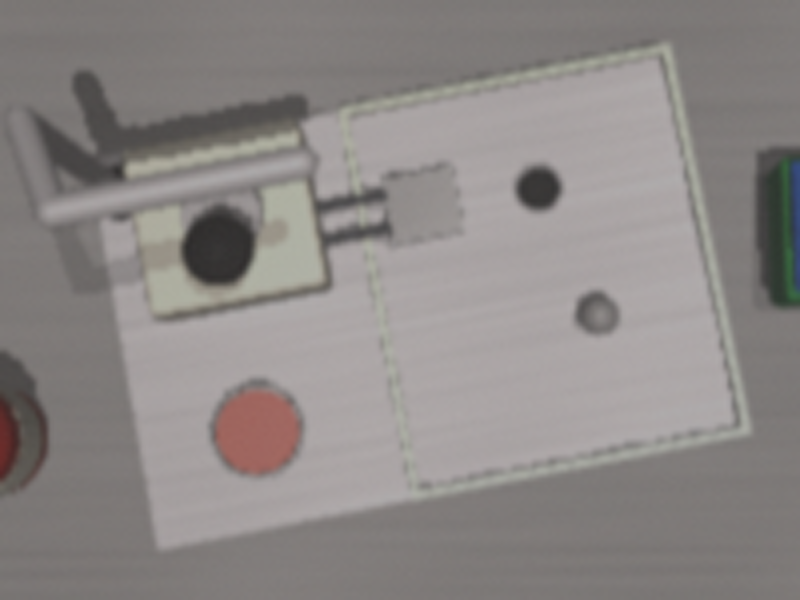

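View pics/sidec.png

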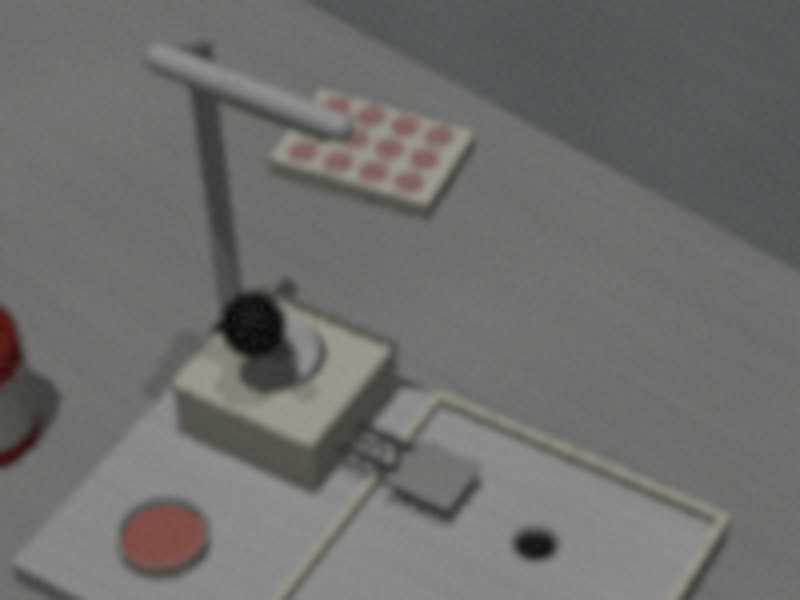

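```bash
cat > meas.py <<'E'
from h import *
def blob(c,x0,y0,x1,y1,thr):
    g=cv2.cvtColor(c["img"],cv2.COLOR_RGB2GRAY).astype(int)[y0:y1,x0:x1]
    m=(g<thr).astype(np.uint8)
    n,l,s,ce=cv2.connectedComponentsWithStats(m)
    i=1+np.argmax(s[1:,4]); return ce[i]+[x0,y0],s[i]
E
python3 - <<'E'
from meas import *
t=cam("top"); s=cam("side")
kt,a=blob(t,245,190,268,214,45); ks,b=blob(s,272,190,295,212,40)
print("knob",kt,a,ks,b); print(tri(t,kt,s,ks))
pt,a=blob(t,322,175,348,198,90); ps,b=blob(s,342,245,365,265,90)
print("pocket",pt,a,ps,b); print(onz(t,*pt,.02),onz(s,*ps,.02),tri(t,pt,s,ps))
f=lambda x,y,x0=200,y0=140:(x0+(x+.5)/4-.5,y0+(y+.5)/4-.5)
P={}
for n,p,z in [("c+-",(670,42),.028),("c--",(750,432),.028),("c-+",(157,550),.02),("ball",(597,313),.032),("dish",(257,430),.03)]:
    P[n]=onz(t,*f(*p),z); print(n,P[n])
print(np.linalg.norm(P["c+-"]-P["c--"]),np.linalg.norm(P["c-+"]-P["c--"]))
d=P["c+-"]-P["c--"]; print(np.degrees(np.arctan2(d[1],d[0])))
d=P["c-+"]-P["c--"]; print(np.degrees(np.arctan2(d[1],d[0]))-90)
crop(s,310,210,100,75,8,"sideb.png"); crop(t,320,170,60,60,10,"topb.png")
E
```

```text
Traceback (most recent call last):
  File "meas.py", line 6, in blob
    i=1+np.argmax(s[1:,4]); return ce[i]+[x0,y0],s[i]
        ~~~~~~~~~^^^^^^^^^
ValueError: attempt to get argmax of an empty sequence
```

```bash
cat > m2.py <<'E'
from meas import *
t=cam("top"); s=cam("side")
print(t["img"][202,254],s["img"][200,283],t["img"][187,335],s["img"][255,353])
kt,a=blob(t,242,188,270,216,65); ks,b=blob(s,270,188,297,214,50)
print("knob",kt,a,ks,b); print(tri(t,kt,s,ks))
pt,a=blob(t,322,175,348,198,95); ps,b=blob(s,342,245,365,265,95)
print("pocket",pt,a,ps,b); print(onz(t,*pt,.02),onz(s,*ps,.02),tri(t,pt,s,ps))
f=lambda x,y,x0=200,y0=140:(x0+(x+.5)/4-.5,y0+(y+.5)/4-.5)
P={}
for n,p,z in [("c+-",(670,42),.028),("c--",(750,432),.028),("c-+",(157,550),.02),("ball",(597,313),.032),("dish",(257,430),.03)]:
    P[n]=onz(t,*f(*p),z); print(n,P[n])
print(np.linalg.norm(P["c+-"]-P["c--"]),np.linalg.norm(P["c-+"]-P["c--"]))
d=P["c+-"]-P["c--"]; print(np.degrees(np.arctan2(d[1],d[0])))
d=P["c-+"]-P["c--"]; print(np.degrees(np.arctan2(d[1],d[0]))-90)
crop(s,310,210,100,75,8,"sideb.png"); crop(t,320,170,60,60,10,"topb.png")
E
python3 m2.py
```

```text
[56 54 54] [25 26 28] [57 55 55] [25 23 24]
knob [254.13333333 201.49777778] [  4   5  17  18 225] [282.88265306 201.32653061] [  5   6  16  16 196]
(array([0.58838533, 0.15806959, 0.12039654]), np.float64(0.0030586744986515844))
pocket [334.14457831 186.55421687] [ 7  7 11 10 83] [353.24285714 255.58571429] [ 6  7 11  8 70]
[ 0.63516716 -0.0228088   0.02      ] [ 0.63142139 -0.02362678  0.02      ] (array([ 0.63495574, -0.02222049,  0.01561693]), np.float64(0.0022042667972019705))
c+- [ 0.72235894 -0.10354559  0.028     ]
c-- [ 0.48674723 -0.14620851  0.028     ]
c-+ [0.4197586  0.20665065 0.02      ]
ball [ 0.55792915 -0.05647918  0.032     ]
dish [0.49029595 0.14607281 0.03      ]
0.23944311929685475 0.35925070139080556
10.263512664247635
10.749407845406068
```

View pics/sideb.png

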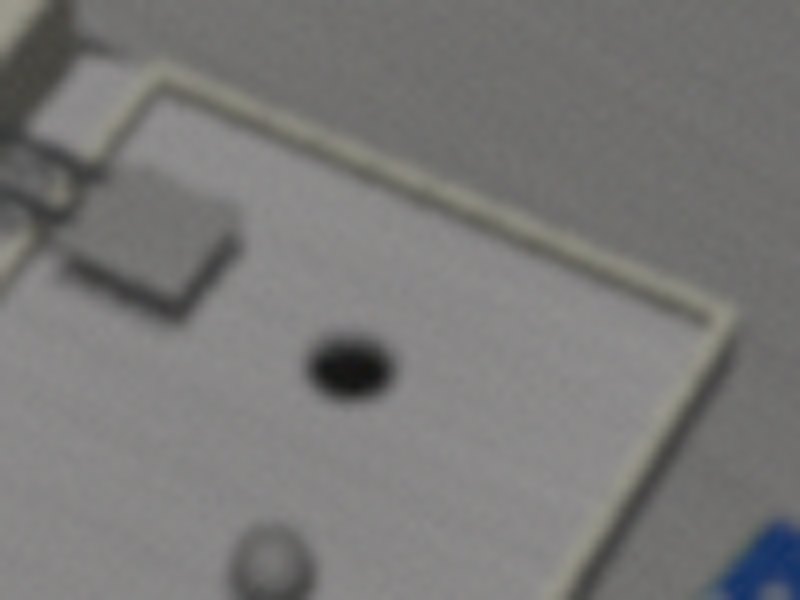

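View pics/topb.png

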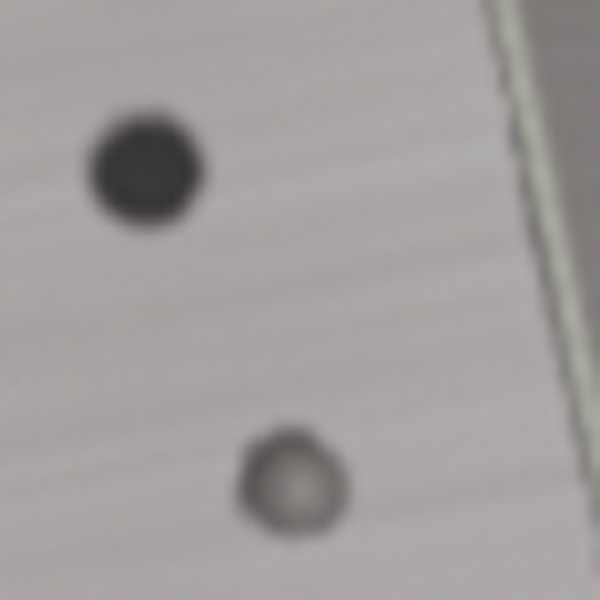

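```bash
cat > pose.py <<'E'
from h import *
H=np.array([[.12,-.18],[-.12,-.18],[-.12,.18],[.05,-.085],[.036,.1]])
# last rows filled from measurement
W=np.array([[.72236,-.10355],[.48675,-.14621],[.41976,.20665],[.6345,-.0230],[.5884,.1581]])
w=np.array([1,1,1,1,.5])
def fit():
    hc=(w[:,None]*H).sum(0)/w.sum(); wc=(w[:,None]*W).sum(0)/w.sum()
    A=((H-hc)*w[:,None]).T@(W-wc); yaw=np.arctan2(A[0,1]-A[1,0],A[0,0]+A[1,1])
    M=np.array([[np.cos(yaw),-np.sin(yaw)],[np.sin(yaw),np.cos(yaw)]]); o=wc-M@hc
    return yaw,M,o
yaw,M,o=fit()
def h2w(p): p=np.asarray(p,float); return np.r_[M@p[:2]+o,p[2]]
def w2h(p): p=np.asarray(p,float); return np.r_[M.T@(p[:2]-o),p[2]]
Rh=np.eye(3);Rh[:2,:2]=M
E
python3 - <<'E'
from pose import *
print(np.degrees(yaw),o); print(((H@M.T+o)-W)*1000)
t=cam("top");s=cam("side")
for n,p in [("knob",(.036,.1,.126)),("pocket",(.05,-.085,.02)),("c+-",(.12,-.18,.028))]:
    q=h2w(p);print(n,q,proj(t,q),proj(s,q))
b=onz(t,349.0,218.0,.032);print("ball",b,w2h(b)); b2=onz(s,310+(272+.5)/8-.5,210+(562+.5)/8-.5,.032);print(b2,w2h(b2))
for n,p in [("dish",(.4903,.1461,.03))]:print(n,w2h(p))
print(R.from_rotvec(r.state()["ee_rot"]).as_matrix())
E
```

```text
10.567639079020756 [0.57094619 0.05196222]
[[-0.43781049  0.57272573]
 [-0.75719183 -0.78235144]
 [ 0.21019241  0.25172057]
 [ 1.18681857  0.57370833]
 [-0.40401732 -1.23160638]]
knob [0.58799598 0.15686839 0.126     ] [253.8654084 201.9257367] [283.56947226 199.95485125]
pocket [ 0.63568682 -0.02242629  0.02      ] [333.98397829 186.3432661 ] [353.98280705 254.25429903]
c+- [ 0.72192219 -0.10297727  0.028     ] [366.89382065 150.3045626 ] [402.52676725 247.84347864]
ball [ 0.55762845 -0.05677163  0.032     ] [-0.03303322 -0.1044472   0.032     ]
[ 0.55633097 -0.05655054  0.032     ] [-0.03426816 -0.10399191  0.032     ]
dish [-0.06201385  0.10733132  0.03      ]
[[-9.72087248e-01  2.34619654e-01 -1.92784437e-05]
 [ 2.34619655e-01  9.72087246e-01 -6.08033706e-05]
 [ 4.47466344e-06 -6.36292830e-05 -9.99999998e-01]]
```

>>> send_rows --pt "0 0 0 -28 -31 0 50" --pt "0 0 0 -28 -31 0 50" --pt "0 0 0 -28 -31 0 50" --pt "0 0 0 -28 -31 0 50" --pt "0 0 0 -28 -31 0 50"

```text
time: 1.05
ee_pos: [0.2648, 0.4947, 0.2136]
ee_rot: [0.363, 3.12, 0.003]
contact_force: [0.6, 0.4, -0.7]
gripper_width: 0.0543
```

>>> send_rows --pt "0 0 0 -28 -31 0 50" --pt "0 0 0 -28 -31 0 50" --pt "0 0 0 -28 -31 0 50" --pt "0 0 0 -28 -31 0 50" --pt "0 0 0 -28 -31 0 50"

```text
time: 1.55
ee_pos: [0.3683, 0.3044, 0.2142]
ee_rot: [0.36, 3.119, 0.007]
contact_force: [0.4, 1.0, 0.1]
gripper_width: 0.0455
```

>>> send_rows --pt "0 0 0 -30 -34 0 50" --pt "0 0 0 -30 -34 0 50" --pt "0 0 0 -30 -34 0 50" --pt "0 0 0 -30 -34 0 50" --pt "0 0 0 -30 -34 0 50"

```text
time: 2.05
ee_pos: [0.479, 0.0963, 0.2155]
ee_rot: [0.358, 3.115, 0.01]
contact_force: [0.9, 1.5, -0.1]
gripper_width: 0.0455
```

>>> send_rows --pt "0 0 8 -30 -34 0 50" --pt "0 0 8 -30 -34 0 50" --pt "0 0 8 -30 -34 0 50" --pt "0 0 8 0 0 0 50" --pt "0 0 8 0 0 0 50"

```text
time: 2.55
ee_pos: [0.5296, -0.042, 0.2165]
ee_rot: [1.443, 2.783, 0.014]
contact_force: [0.8, -0.5, -0.2]
gripper_width: 0.0457
```

```bash
cat > go.py <<'E'
import sys
from pose import *
def go(p,Rt):
    s=r.state(); A=R.from_rotvec(s["ee_rot"]); d=A.as_matrix().T@(np.asarray(p)-s["ee_pos"])*1000
    rv=np.degrees((A.inv()*R.from_matrix(Rt)).as_rotvec())
    print("t",round(s["time"],2),"pos",s["ee_pos"].round(4),"w",round(s["gripper_width"],4),"F",s["contact_force"].round(1),"turn",rv.round(2),"shift",d.round(1),"q",s["joint_pos"].round(3))
def down(yaw_y):  # tool down with tool y at world angle deg
    a=np.radians(yaw_y); y=np.array([np.cos(a),np.sin(a),0]); z=np.array([0,0,-1.]); return np.stack([np.cross(y,z),y,z],1)
E
python3 - <<'E'
from go import *
go([.557,-.0567,.06],down(23.5))
E
```

```text
t 2.55 pos [ 0.5296 -0.042   0.2165] w 0.0457 F [ 0.8 -0.5 -0.2] turn [ 0.65  0.05 11.66] shift [-27.5  12.2 156.7] q [-0.126  0.104  2.078  0.008  0.95  -0.744]
```

>>> send_rows --pt "0 0 6 -14 6 36 50" --pt "0 0 6 -14 6 36 50" --pt "0.6 0 0 0 0 36 50" --pt "0 0 0 0 0 10 50"

```text
time: 2.95
ee_pos: [0.5596, -0.0611, 0.0985]
ee_rot: [1.748, 2.602, 0.007]
contact_force: [-0.3, 0.3, 0.7]
gripper_width: 0.0457
```

Run:
```python
from go import *
go([.557,-.0567,.026],down(23.5))
for n in ("wrist","top"):
    c=cam(n); cv2.imwrite(f"pics/{n}1.png",c["img"][:,:,::-1])
```

```text
t 2.95 pos [ 0.5596 -0.0611  0.0985] w 0.0457 F [-0.3  0.3  0.7] turn [ 0.42  0.2  -1.28] shift [ 5.3 -1.3 72.5] q [-1.510e-01  3.340e-01  2.061e+00  1.000e-03  7.390e-01 -5.390e-01]
```

View pics/wrist1.png

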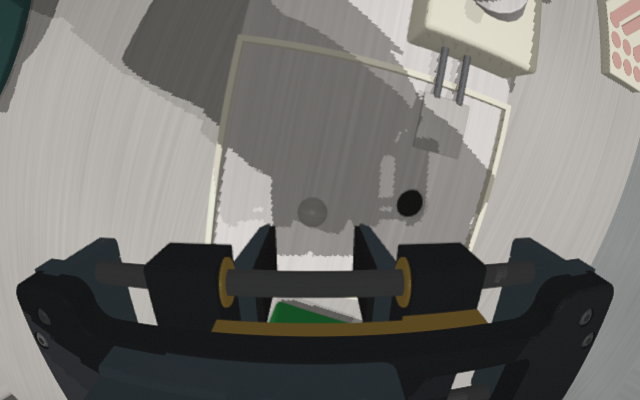

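```bash
cat >> h.py <<'E'
def wray(c,u,v):
    f=200/np.tan(np.radians(c["vertical_fov"]/2)); x=np.array([u-c["cx"],v-c["cy"]]); q=np.linalg.norm(x); th=q/f
    d=np.r_[x/max(q,1e-9)*np.sin(th),np.cos(th)]; return c["pose"][:3,3],c["pose"][:3,:3]@d
def wonz(c,u,v,z):
    o,d=wray(c,u,v); return o+d*(z-o[2])/d[2]
E
python3 - <<'E'
from go import *
c=cam("wrist")
b=wonz(c,312.5,211,.032);p=wonz(c,410,203,.0165);print(b,w2h(b),p,w2h(p),np.linalg.norm(p-b))
E
```

```text
[ 0.55752616 -0.05737325  0.032     ] [-0.03324412 -0.10501987  0.032     ] [ 0.63607121 -0.02255878  0.0165    ] [ 0.05035358 -0.08520074  0.0165    ] 0.08730190587660454
```

>>> send_rows --pt "0 0 -1.2 5 -1 30 50" --pt "0.4 0 0 0 0 25 50" --pt "0 0 0 0 0 12 50" --pt "0 0 0 0 0 0 50"

```text
time: 3.5
ee_pos: [0.5645, -0.057, 0.0417]
ee_rot: [1.71, 2.615, 0.009]
contact_force: [-1.1, -0.4, 0.2]
gripper_width: 0.046
```

Run:
```python
from go import *
go([.5575,-.057,.026],down(23.7))
c=cam("side"); crop(c,310,210,100,75,8,"side2.png")
c=cam("wrist"); cv2.imwrite("pics/wrist2.png",c["img"][:,:,::-1])
```

```text
t 3.5 pos [ 0.5645 -0.057   0.0417] w 0.046 F [-1.1 -0.4  0.2] turn [ 0.82  0.67 -0.07] shift [ 3.  -6.6 15.5] q [-0.141  0.434  2.062 -0.004  0.627 -0.55 ]
```

View pics/side2.png

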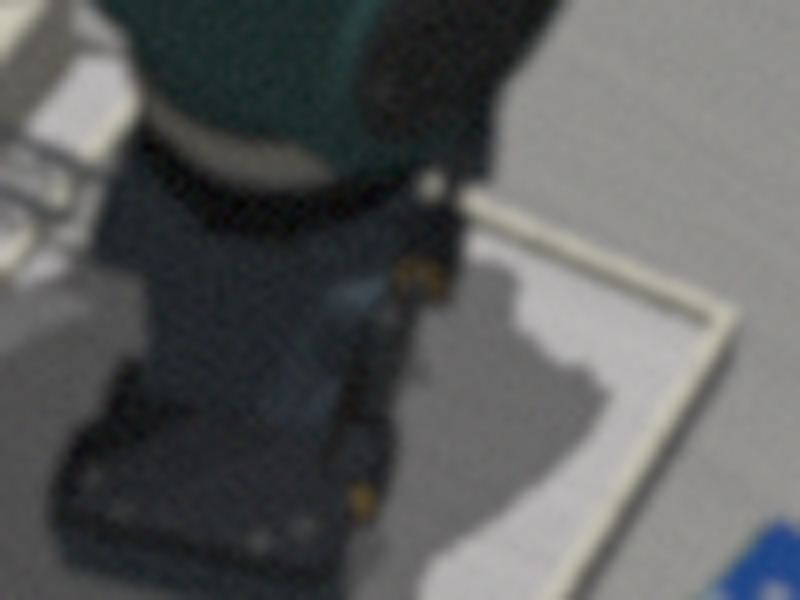

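View pics/wrist2.png

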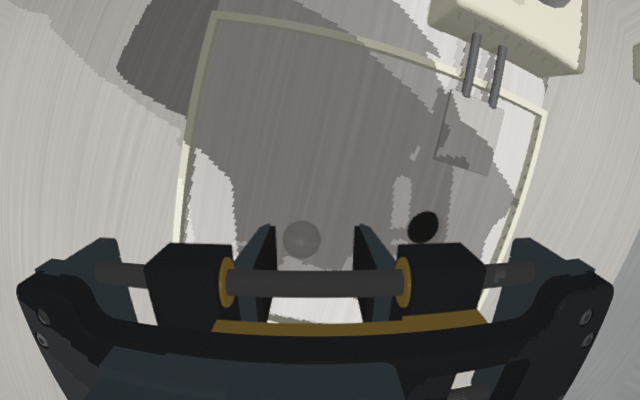

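>>> send_rows --pt "0 0.5 0 3 -6.5 0 50" --pt "0.5 0 0 0 0 8 50" --pt "0 0 0 0 0 6 50" --pt "0 0 0 0 0 0 50"

```text
time: 4.0
ee_pos: [0.5596, -0.0574, 0.0311]
ee_rot: [1.714, 2.62, 0.009]
contact_force: [0.3, -0.5, -1.1]
gripper_width: 0.0455
```

Run:
```python
from go import *
go([.5575,-.057,.026],down(23.7))
c=cam("wrist"); cv2.imwrite("pics/wrist3.png",c["img"][100:340,100:540,::-1])
```

```text
t 4.0 pos [ 0.5596 -0.0574  0.0311] w 0.0455 F [ 0.3 -0.5 -1.1] turn [ 0.61  0.32 -0.08] shift [ 1.2 -1.8  5.1] q [-1.440e-01  4.500e-01  2.068e+00  2.000e-03  6.120e-01 -5.580e-01]
```

View pics/wrist3.png

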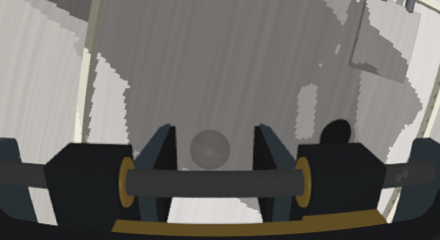

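Ball at (210,150) of the crop, between the finger tips (175 and 257); the pocket is ahead on the right. Lower a little more and narrow the cage.

>>> send_rows --pt "0.5 0.3 0 1 -1.5 5.5 45" --pt "0 0 0 0 0 0 37" --pt "0 0 0 0 0 0 32" --pt "0 0 0 0 0 0 32"

```text
time: 4.45
ee_pos: [0.558, -0.0571, 0.0252]
ee_rot: [1.72, 2.629, 0.001]
contact_force: [-0.0, 0.2, -0.9]
gripper_width: 0.0289
```

Run:
```python
from go import *
go([.636,-.0225,.026],down(23.7))
c=cam("wrist"); cv2.imwrite("pics/wrist4.png",c["img"][100:340,100:540,::-1])
```

```text
t 4.45 pos [ 0.558  -0.0571  0.0252] w 0.0289 F [-0.   0.2 -0.9] turn [ 0.05 -0.01 -0.08] shift [ 0.4 85.4 -0.7] q [-1.440e-01  4.620e-01  2.064e+00  1.000e-03  6.140e-01 -5.570e-01]
```

View pics/wrist4.png

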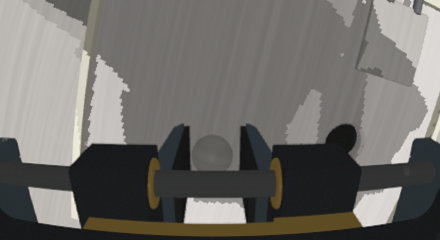

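>>> send_rows --pt "0 0 0 0 4 0 32" --pt "0 0 0 0 6 0 32" --pt "0 0 0 0 7 0 32" --pt "0 0 0 0 8 0 32" --pt "0 0 0 0 8 0 32"

```text
time: 5.0
ee_pos: [0.5905, -0.043, 0.0257]
ee_rot: [1.72, 2.628, 0.002]
contact_force: [0.7, -0.6, -0.5]
gripper_width: 0.0294
```

>>> send_rows --pt "0 0 0 0 8 0 32" --pt "0 0 0 0 8 0 32" --pt "0 0 0 0 6 0 32" --pt "0 0 0 0 4 0 32"

```text
time: 5.4
ee_pos: [0.6175, -0.0311, 0.0257]
ee_rot: [1.719, 2.628, 0.002]
contact_force: [-0.1, 0.4, -0.2]
gripper_width: 0.029
```

Run:
```python
from go import *
go([.636,-.0225,.026],down(23.7))
c=cam("wrist"); cv2.imwrite("pics/wrist5.png",c["img"][100:340,100:540,::-1])
```

```text
t 5.4 pos [ 0.6175 -0.0311  0.0257] w 0.029 F [-0.1  0.4 -0.2] turn [ 0.11  0.01 -0.07] shift [ 0.5 20.4 -0.3] q [-8.800e-02  5.260e-01  1.949e+00  1.000e-03  6.650e-01 -5.020e-01]
```

View pics/wrist5.png

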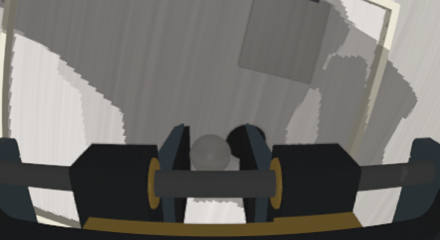

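>>> send_rows --pt "0 0 0 0 5 0 32" --pt "0 0 0 0 5 0 32" --pt "0 0 0 0 5 0 32" --pt "0 0 0 0 4 0 32" --pt "0 0 0 0 3 0 32"

```text
time: 5.95
ee_pos: [0.6392, -0.0216, 0.0257]
ee_rot: [1.719, 2.628, 0.002]
contact_force: [-1.0, 0.0, 0.5]
gripper_width: 0.0291
```

Run:
```python
from go import *
go([.636,-.0225,.026],down(23.7))
c=cam("wrist"); cv2.imwrite("pics/wrist6.png",c["img"][100:340,100:540,::-1])
```

```text
t 5.95 pos [ 0.6392 -0.0216  0.0257] w 0.0291 F [-1.   0.   0.5] turn [ 0.1   0.01 -0.08] shift [ 0.4 -3.3 -0.3] q [-7.000e-02  5.500e-01  1.905e+00  1.000e-03  6.850e-01 -4.840e-01]
```

View pics/wrist6.png

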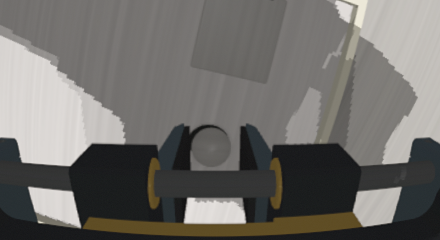

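>>> send_rows --pt "0 0 0 0 -3 0 40" --pt "0 0 0 0 0 0 45" --pt "0 0 0 0 0 -20 45" --pt "0 0 0 0 0 -35 45" --pt "0 0 0 0 0 -35 45"

```text
time: 6.5
ee_pos: [0.6323, -0.0229, 0.113]
ee_rot: [-1.716, -2.623, 0.005]
contact_force: [-0.7, -0.1, 0.3]
gripper_width: 0.0409
```

Run:
```python
from go import *
go([.636,-.0225,.026],down(23.7))
c=cam("wrist"); cv2.imwrite("pics/wrist7.png",cv2.resize(c["img"][100:300,200:500,::-1],None,fx=2.5,fy=2.5))
```

```text
t 6.5 pos [ 0.6323 -0.0229  0.113 ] w 0.0409 F [-0.7 -0.1  0.3] turn [-0.37 -0.24 -0.09] shift [-1.4  4.1 87. ] q [-7.300e-02  4.110e-01  1.908e+00  1.000e-03  8.300e-01 -4.860e-01]
```

View pics/wrist7.png

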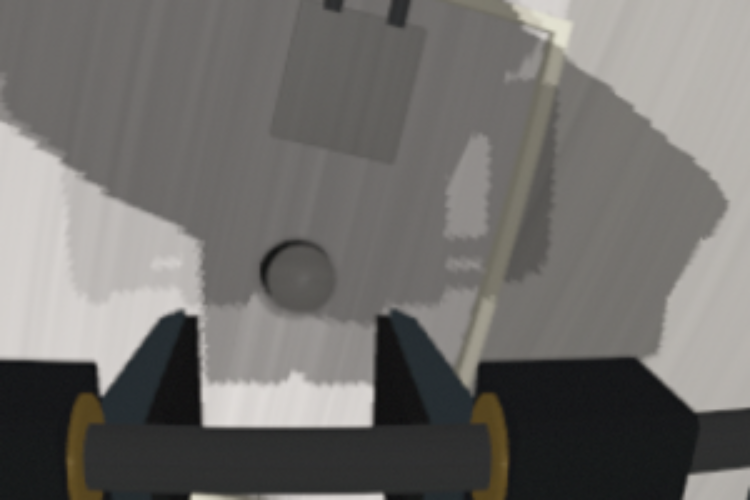

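```bash
cat >> go.py <<'E'
K=h2w([.036,.1,.126]); 
def knobR(th):
    z=Rh@np.array([.4695,0,-.8829]); y=Rh@np.array([0,1.,0]); x=np.cross(y,z)
    return R.from_rotvec(np.radians(th)*z).as_matrix()@np.stack([x,y,z],1)
def knobP(back): # grasp point 'back' m behind knob centre
    z=knobR(0)[:,2]; return K+z*(.0188-back)
E
python3 - <<'E'
from go import *
go(h2w([-.07,-.04,.24]),knobR(-28))
print(K,knobP(0),knobP(.15))
E
```

```text
t 6.55 pos [ 0.6353 -0.0231  0.1188] w 0.041 F [ 5.6 -0.8  5.2] turn [ -13.34  -29.44 -102.6 ] shift [  71.5 -106.2 -121.1] q [-7.300e-02  4.040e-01  1.905e+00  1.000e-03  8.340e-01 -4.860e-01]
[0.58799598 0.15686839 0.126     ] [0.59667288 0.15848716 0.10940148] [0.52744235 0.14557148 0.24183648]
```

>>> send_rows --pt "0 0 0 10 -15 -30 60" --pt "0 0 0 18 -26 -30 100" --pt "0 0 0 18 -26 -30 100" --pt "0 0 0 18 -26 -30 100" --pt "0 0 0 0 0 0 100"

```text
time: 7.05
ee_pos: [0.5207, -0.0018, 0.2441]
ee_rot: [1.721, 2.627, 0.003]
contact_force: [-0.3, -0.5, -0.8]
gripper_width: 0.078
```

>>> send_rows --pt "-1 -2.2 -7.8 0 0 0 100" --pt "-1 -2.2 -7.8 0 0 0 100" --pt "-1 -2.2 -7.8 0 0 0 100" --pt "-1 -2.2 -7.8 0 0 0 100" --pt "-1 -2.2 -7.8 0 0 0 100"

```text
time: 7.55
ee_pos: [0.5217, -0.0024, 0.2437]
ee_rot: [0.658, 2.851, -0.047]
contact_force: [0.3, -1.3, -0.1]
gripper_width: 0.0911
```

Run:
```python
from go import *
go(h2w([-.07,-.04,.24]),knobR(-28))
```

```text
t 7.55 pos [ 0.5217 -0.0024  0.2437] w 0.0911 F [ 0.3 -1.3 -0.1] turn [ -8.11 -17.74 -62.38] shift [12.4 -3.4  0.9] q [-0.009 -0.031  2.176 -0.108  0.796 -1.059]
```

>>> send_rows --pt "-1 -2.2 -7.8 0 0 0 100" --pt "-1 -2.2 -7.8 0 0 0 100" --pt "-1 -2.2 -7.8 0 0 0 100" --pt "-1 -2.2 -7.8 0 0 0 100"

```text
time: 7.95
ee_pos: [0.5218, -0.0023, 0.2413]
ee_rot: [-0.177, 2.769, -0.082]
contact_force: [0.5, 0.5, -0.4]
gripper_width: 0.0916
```

Run:
```python
from go import *
go(h2w([-.07,-.04,.24]),knobR(-28))
go(knobP(.15),knobR(-28))
```

```text
t 7.95 pos [ 0.5218 -0.0023  0.2413] w 0.0916 F [ 0.5  0.5 -0.4] turn [ -3.93  -8.71 -29.79] shift [11.6  3.6 -3.3] q [-0.039 -0.093  2.263 -0.036  0.602 -1.711]
t 7.95 pos [ 0.5218 -0.0023  0.2413] w 0.0916 F [ 0.5  0.5 -0.4] turn [ -3.93  -8.71 -29.79] shift [-25.2 145.8  -3.5] q [-0.039 -0.093  2.263 -0.036  0.602 -1.711]
```

>>> send_rows --pt "-1 -2.2 -7.5 0 0 0 100" --pt "-1 -2.2 -7.5 0 0 0 100" --pt "-1 -2.2 -7.5 0 0 0 100" --pt "-1 -2.2 -7.5 0 0 0 100"

```text
time: 8.35
ee_pos: [0.5214, -0.0026, 0.2389]
ee_rot: [-0.861, 2.518, -0.1]
contact_force: [-0.7, 1.1, -0.2]
gripper_width: 0.0916
```

Run:
```python
from go import *
go(h2w([-.07,-.04,.24]),knobR(-28))
go(knobP(.15),knobR(-28))
```

```text
t 8.35 pos [ 0.5214 -0.0026  0.2389] w 0.0916 F [-0.7  1.1 -0.2] turn [-0.06 -0.31 -0.74] shift [ 6.3  8.4 -6.2] q [-0.12  -0.121  2.319  0.291  0.495 -2.576]
t 8.35 pos [ 0.5214 -0.0026  0.2389] w 0.0916 F [-0.7  1.1 -0.2] turn [-0.06 -0.31 -0.74] shift [-93.5 114.5  12.4] q [-0.12  -0.121  2.319  0.291  0.495 -2.576]
```

>>> send_rows --pt "0 0 0 -23 28 3 100" --pt "0 0 0 -23 28 3 100" --pt "0 0 0 -23 28 3 100" --pt "0 0 0 -23 28 3 100"

```text
time: 8.75
ee_pos: [0.526, 0.141, 0.2388]
ee_rot: [-0.887, 2.509, -0.113]
contact_force: [1.2, -0.0, -0.4]
gripper_width: 0.0915
```

Run:
```python
from go import *
go(knobP(.15),knobR(-28))
c=cam("wrist"); cv2.imwrite("pics/w8.png",c["img"][:,:,::-1])
c=cam("side"); crop(c,200,60,200,150,4,"s8.png")
```

```text
t 8.75 pos [0.526  0.141  0.2388] w 0.0915 F [ 1.2 -0.  -0.4] turn [-0.29 -0.38  0.47] shift [-5.   2.1 -1.7] q [ 0.234 -0.078  2.282 -0.071  0.454 -1.96 ]
```

View pics/w8.png

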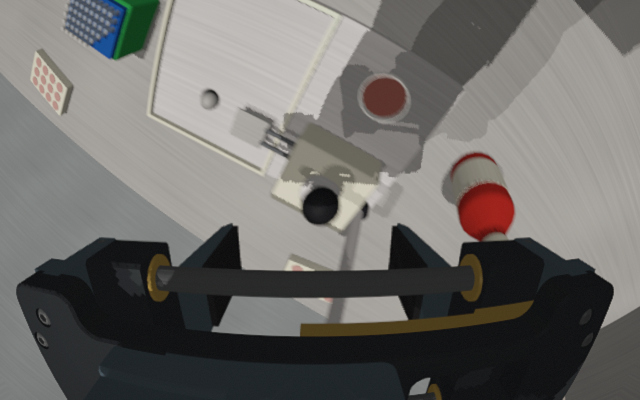

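View pics/s8.png

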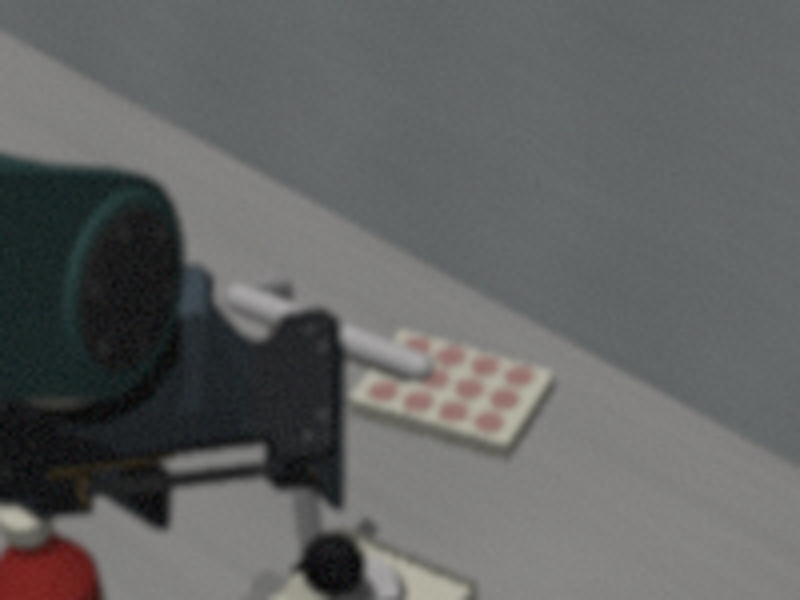

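Run:
```python
from go import *
go(knobP(.15),knobR(-28))
c=cam("wrist"); g=cv2.cvtColor(c["img"],cv2.COLOR_RGB2GRAY)[180:230,295:345]
n,l,s,ce=cv2.connectedComponentsWithStats((g<40).astype(np.uint8)); i=1+np.argmax(s[1:,4]); uv=ce[i]+[295,180]; print(uv,s[i])
o_,d=wray(c,*uv); t=(K-o_)@d; e=o_+t*d-K; print("miss mm",e*1000,"in holder",Rh.T@e*1000, "in tool",knobR(-28).T@e*1000, t)
```

```text
t 8.85 pos [0.5261 0.1431 0.2388] w 0.0913 F [-1.   0.1 -0.4] turn [-0.19 -0.33  0.65] shift [-3.7  0.5 -1.8] q [ 0.238 -0.077  2.281 -0.07   0.454 -1.961]
[316.25298988 202.30818767] [   3    4   37   38 1087]
miss mm [-1.24512088 -0.53724671 -1.16983737] in holder [-1.32253148 -0.29978413 -1.16983737] in tool [1.65667789 0.54134274 0.41192088] 0.31045119883301536
```

>>> send_rows --pt "0 -0.3 0 -3 0.5 25 100" --pt "0 0 0 0 0 30 100" --pt "0 0 0 0 0 30 100" --pt "0 0 0 0 0 25 100" --pt "0 0 0 0 0 0 100"

```text
time: 9.4
ee_pos: [0.5797, 0.1499, 0.1527]
ee_rot: [-0.899, 2.538, -0.109]
contact_force: [-1.3, 0.2, -0.8]
gripper_width: 0.0913
```

Run:
```python
from go import *
go(knobP(0),knobR(-28))
c=cam("wrist"); cv2.imwrite("pics/w9.png",c["img"][:,:,::-1])
c=cam("side"); crop(c,200,100,200,150,4,"s9.png")
```

```text
t 9.4 pos [0.5797 0.1499 0.1527] w 0.0913 F [-1.3  0.2 -0.8] turn [ 0.49 -2.    0.56] shift [-0.5  6.3 46.9] q [ 0.227  0.173  2.208 -0.091  0.308 -1.945]
```

View pics/w9.png

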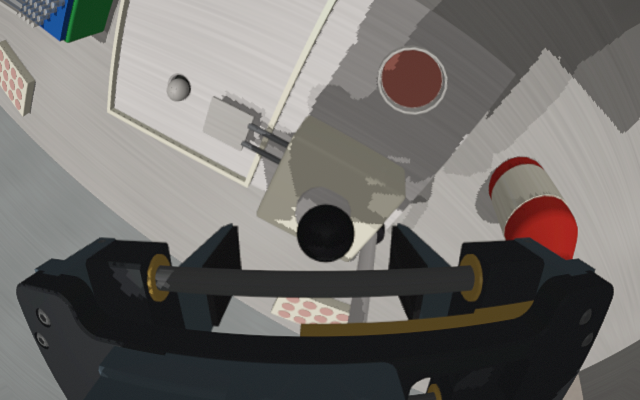

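View pics/s9.png

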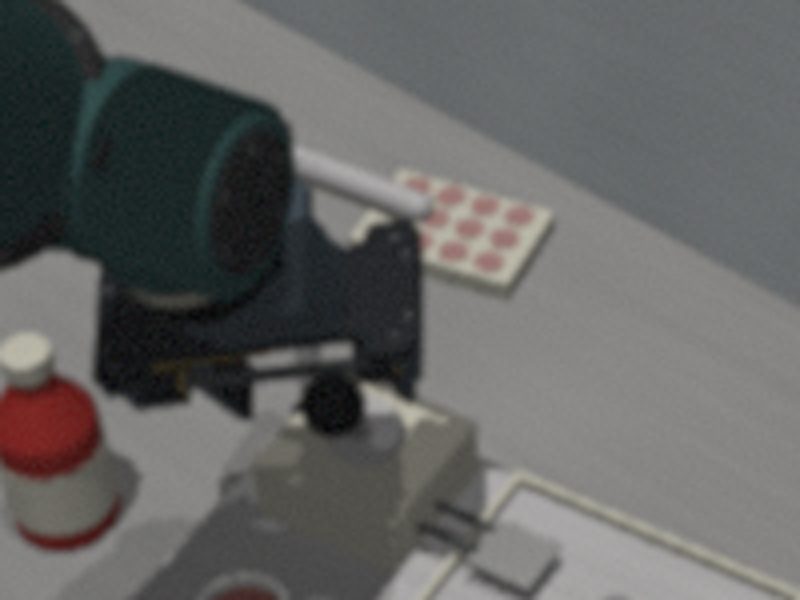

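```bash
cat > fk.py <<'E'
from go import *
from scipy.optimize import least_squares
D=[([.5296,-.042,.2165],[-.126,.104,2.078,.008,.95,-.744]),([.5596,-.0611,.0985],[-.151,.334,2.061,.001,.739,-.539]),([.5645,-.057,.0417],[-.141,.434,2.062,-.004,.627,-.55]),
([.558,-.0571,.0252],[-.144,.462,2.064,.001,.614,-.557]),([.6175,-.0311,.0257],[-.088,.526,1.949,.001,.665,-.502]),([.6392,-.0216,.0257],[-.07,.55,1.905,.001,.685,-.484]),
([.5217,-.0024,.2437],[-.009,-.031,2.176,-.108,.796,-1.059]),([.5218,-.0023,.2413],[-.039,-.093,2.263,-.036,.602,-1.711]),([.5214,-.0026,.2389],[-.12,-.121,2.319,.291,.495,-2.576]),([.526,.1410,.2388],[.234,-.078,2.282,-.071,.454,-1.96]),([.5797,.1499,.1527],[.227,.173,2.208,-.091,.308,-1.945]),([.1641,.6801,.2133],[1.3007,.3794,1.7348,0,1.0285,-.0333])]
def Rz(a): return R.from_rotvec([0,0,a]).as_matrix()
def Ry(a): return R.from_rotvec([0,a,0]).as_matrix()
def fk(q,p):
    a,h,L1,L2,e,d=p
    A=Rz(q[0]); x=A@np.array([a,0,h]); A=A@Ry(q[1]); x=x+A@np.array([0,0,L1]); A=A@Ry(q[2]); x=x+A@np.array([e,0,L2])
    w=x; A=A@Rz(q[3])@Ry(q[4])@Rz(q[5]); x=x+A@np.array([0,0,d]); return x,A,w
res=lambda p:np.concatenate([fk(q,p)[0]-np.array(x) for x,q in D])
best=least_squares(res,[0.02,.4,.5,.5,0,.3]).x
def ik(P,Rt,q0):
    f=lambda q:np.r_[(fk(q,best)[0]-P)*5,(R.from_matrix(Rt.T@(fk(q,best)[1]@FIX))).as_rotvec()]
    s=least_squares(f,q0); return s.x,np.abs(s.fun).max()
s=r.state(); A=fk(s["joint_pos"],best)[1]; T=R.from_rotvec(s["ee_rot"]).as_matrix(); FIX=np.round(A.T@T)
if __name__=="__main__":
    print(best.round(4),np.abs(res(best)).max()); print((A.T@T).round(3))
    q0=s["joint_pos"]; print(q0)
    for back in (.047,0):
      for th in (-28,0,28):
        for dp in (0,6,9,12):
          Rt=R.from_rotvec(Rh@np.array([0,np.radians(dp),0])).as_matrix()@knobR(th)
          P=K+Rt[:,2]*(.0188-back); q,e=ik(P,Rt,q0); print(back,th,dp,q.round(3),round(e,4))
E
python3 fk.py
```

```text
[-3.000e-04  3.171e-01  5.488e-01  6.043e-01  4.020e-02  2.663e-01] 0.023451822538032917
[[ 0. -1. -0.]
 [ 1.  0. -0.]
 [ 0. -0.  1.]]
[ 0.22692861  0.16943255  2.21001825 -0.0910092   0.30761574 -1.94413069]
0.047 -28 0 [ 0.283  0.168  2.23  -0.18   0.261 -1.798] 0.0
0.047 -28 6 [ 0.278  0.186  2.173 -0.089  0.401 -1.891] 0.0
0.047 -28 9 [ 0.275  0.199  2.144 -0.065  0.469 -1.916] 0.0
0.047 -28 12 [ 0.272  0.214  2.114 -0.047  0.536 -1.934] 0.0
0.047 0 0 [ 0.283  0.168  2.23  -0.18   0.261 -1.309] 0.0
0.047 0 6 [ 0.278  0.186  2.173 -0.089  0.401 -1.402] 0.0
0.047 0 9 [ 0.275  0.199  2.144 -0.065  0.469 -1.427] 0.0
0.047 0 12 [ 0.272  0.214  2.114 -0.047  0.536 -1.445] 0.0
0.047 28 0 [ 0.283  0.168  2.23  -0.18   0.261 -0.821] 0.0
0.047 28 6 [ 0.278  0.186  2.173 -0.089  0.401 -0.913] 0.0
0.047 28 9 [ 0.275  0.199  2.144 -0.065  0.469 -0.938] 0.0
0.047 28 12 [ 0.272  0.214  2.114 -0.047  0.536 -0.957] 0.0
0 -28 0 [ 0.279  0.279  2.196 -0.243  0.184 -1.737] 0.0
0 -28 6 [ 0.274  0.29   2.15  -0.107  0.321 -1.875] 0.0
0 -28 9 [ 0.272  0.298  2.125 -0.076  0.389 -1.906] 0.0
0 -28 12 [ 0.27   0.308  2.101 -0.054  0.455 -1.929] 0.0
0 0 0 [ 0.279  0.279  2.196 -0.243  0.184 -1.248] 0.0
0 0 6 [ 0.274  0.29   2.15  -0.107  0.321 -1.386] 0.0
0 0 9 [ 0.272  0.298  2.125 -0.076  0.389 -1.418] 0.0
0 0 12 [ 0.27   0.308  2.101 -0.054  0.455 -1.44 ] 0.0
0 28 0 [ 0.279  0.279  2.196 -0.243  0.184 -0.76 ] 0.0
0 28 6 [ 0.274  0.29   2.15  -0.107  0.321 -0.897] 0.0
0 28 9 [ 0.272  0.298  2.125 -0.076  0.389 -0.929] 0.0
0 28 12 [ 0.27   0.308  2.101 -0.054  0.455 -0.951] 0.0
```

```bash
python3 - <<'E'
s=open('fk.py').read()
s=s.replace("a,h,L1,L2,e,d=p","a,h,L1,L2,e,d,c,g,b,k=p").replace("np.array([e,0,L2])","np.array([e,c,L2])").replace("A=A@Rz(q[3])@Ry(q[4])@Rz(q[5]); x=x+A@np.array([0,0,d])","A=A@Rz(q[3]); x=x+A@np.array([b,k,0]); A=A@Ry(q[4]); x=x+A@np.array([g,0,0]); A=A@Rz(q[5]); x=x+A@np.array([0,0,d])")
s=s.replace("[0.02,.4,.5,.5,0,.3]","[0.02,.4,.5,.5,0,.3,0.02,0,0,0]")
open('fk.py','w').write(s)
E
python3 fk.py
```

```text
[-2.000e-04  3.180e-01  5.501e-01  6.045e-01  4.080e-02  2.678e-01
  2.340e-02  2.000e-04  4.000e-04 -1.000e-04] 0.0003168875698595919
[[ 0. -1. -0.]
 [ 1.  0. -0.]
 [ 0. -0.  1.]]
[ 0.22692861  0.16943255  2.21001825 -0.0910092   0.30761574 -1.94413069]
0.047 -28 0 [ 0.234  0.167  2.232 -0.092  0.256 -1.927] 0.0
0.047 -28 6 [ 0.231  0.185  2.175 -0.045  0.398 -1.975] 0.0
0.047 -28 9 [ 0.23   0.198  2.146 -0.033  0.467 -1.988] 0.0
0.047 -28 12 [ 0.228  0.213  2.116 -0.024  0.535 -1.997] 0.0
0.047 0 0 [ 0.234  0.167  2.232 -0.092  0.256 -1.438] 0.0
0.047 0 6 [ 0.231  0.185  2.175 -0.045  0.398 -1.486] 0.0
0.047 0 9 [ 0.23   0.198  2.146 -0.033  0.467 -1.499] 0.0
0.047 0 12 [ 0.228  0.213  2.116 -0.024  0.535 -1.508] 0.0
0.047 28 0 [ 0.234  0.167  2.232 -0.092  0.256 -0.95 ] 0.0
0.047 28 6 [ 0.231  0.185  2.175 -0.045  0.398 -0.998] 0.0
0.047 28 9 [ 0.23   0.198  2.146 -0.033  0.467 -1.01 ] 0.0
0.047 28 12 [ 0.228  0.213  2.116 -0.024  0.535 -1.019] 0.0
0 -28 0 [ 0.232  0.278  2.198 -0.125  0.178 -1.895] 0.0
0 -28 6 [ 0.229  0.289  2.151 -0.054  0.318 -1.967] 0.0
0 -28 9 [ 0.228  0.297  2.127 -0.038  0.386 -1.983] 0.0
0 -28 12 [ 0.227  0.307  2.102 -0.027  0.454 -1.994] 0.0
0 0 0 [ 0.232  0.278  2.198 -0.125  0.178 -1.406] 0.0
0 0 6 [ 0.229  0.289  2.151 -0.054  0.318 -1.478] 0.0
0 0 9 [ 0.228  0.297  2.127 -0.038  0.386 -1.494] 0.0
0 0 12 [ 0.227  0.307  2.102 -0.027  0.454 -1.505] 0.0
0 28 0 [ 0.232  0.278  2.198 -0.125  0.178 -0.917] 0.0
0 28 6 [ 0.229  0.289  2.151 -0.054  0.318 -0.989] 0.0
0 28 9 [ 0.228  0.297  2.127 -0.038  0.386 -1.005] 0.0
0 28 12 [ 0.227  0.307  2.102 -0.027  0.454 -1.017] 0.0
```

Run:
```python
from fk import *
c=cam("side"); st=r.state(); T=R.from_rotvec(st["ee_rot"]).as_matrix(); print(st["time"],st["joint_pos"].round(4))
im=cv2.resize(c["img"][100:250,200:400,::-1],None,fx=4,fy=4,interpolation=cv2.INTER_CUBIC)
for s,col in ((60,(0,255,0)),(100,(0,255,255)),(140,(0,0,255)),(160,(255,0,255)),(200,(255,255,0))):
    pts=[]
    for x,y in ((38,89),(38,-89),(-38,-89),(-38,89)):
        p=st["ee_pos"]+T@np.array([x,y,-(s+18.8)])/1000; u=proj(c,p); pts.append([(u[0]-200+.5)*4,(u[1]-100+.5)*4])
    cv2.polylines(im,[np.int32(pts)],True,col,1)
for y in (.035,.15):
    u=proj(c,h2w([.045,y,.3])); cv2.circle(im,(int((u[0]-199.5)*4),int((u[1]-99.5)*4)),5,(255,255,255),1)
cv2.imwrite("pics/s10.png",im)
```

```text
9.55 [ 0.2273  0.1683  2.2105 -0.0911  0.308  -1.9436]
```

View pics/s10.png

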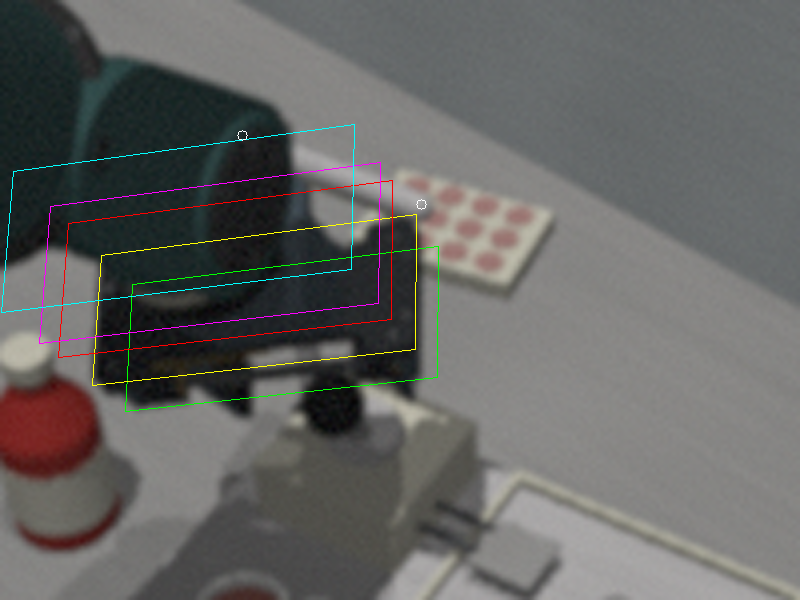

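```bash
cat >> go.py <<'E'
def kR(th,dp=7):
    B=R.from_rotvec(Rh@np.array([0,np.radians(dp),0])).as_matrix()@knobR(0)
    return B@R.from_rotvec([0,0,np.radians(th)]).as_matrix()
def kgo(th,back,dp=7):
    Rt=kR(th,dp); go(K+Rt[:,2]*(.0188-back),Rt)
E
python3 - <<'E'
from go import *
kgo(-28,.047); kgo(-28,0)
E
```

```text
t 9.55 pos [0.5789 0.1502 0.1547] w 0.0914 F [-5.  -1.4 -8.5] turn [-2.88  4.31  0.52] shift [-1.4  4.8  2.1] q [ 0.227  0.168  2.21  -0.091  0.308 -1.944]
t 9.55 pos [0.5789 0.1502 0.1547] w 0.0914 F [-5.  -1.4 -8.5] turn [-2.88  4.31  0.52] shift [ 2.1  7.2 48.9] q [ 0.227  0.168  2.21  -0.091  0.308 -1.944]
```

>>> send_rows --pt "-1.4 2.2 0.3 -0.5 2.5 0 100" --pt "-1.5 2.1 0.2 -0.5 2.5 0 100" --pt "0 0 0 0 0 0 100"

```text
time: 9.85
ee_pos: [0.5729, 0.1531, 0.1542]
ee_rot: [-0.917, 2.628, -0.075]
contact_force: [7.0, 1.9, -13.8]
gripper_width: 0.091
```

Run:
```python
from go import *
kgo(-28,0)
```

```text
t 9.85 pos [0.5729 0.1531 0.1542] w 0.091 F [  7.    1.9 -13.8] turn [ 0.18 -0.23 -0.11] shift [-4.6 -1.4 50.7] q [ 0.228  0.179  2.173 -0.035  0.429 -1.984]
```

>>> send_rows --pt "0 0 0 0 0 0 100"

```text
time: 9.95
ee_pos: [0.5723, 0.1528, 0.1543]
ee_rot: [-0.917, 2.627, -0.076]
contact_force: [6.2, 2.8, -17.3]
gripper_width: 0.0909
```

Run:
```python
from go import *
kgo(-28,0); print(r.state()["ft_torque"])
c=cam("side"); crop(c,200,80,160,120,5,"s11.png")
c=cam("wrist"); cv2.imwrite("pics/w11.png",c["img"][:,:,::-1])
c=cam("top"); crop(c,200,120,160,120,5,"t11.png")
kgo(-28,0)
```

```text
t 9.95 pos [0.5723 0.1528 0.1543] w 0.0909 F [  6.2   2.8 -17.3] turn [ 0.15 -0.19 -0.09] shift [-5.  -1.4 51. ] q [ 0.228  0.177  2.175 -0.036  0.428 -1.984]
[0.85426923 1.73998655 0.56547325]
t 10.1 pos [0.5723 0.1528 0.1542] w 0.0916 F [  5.6   1.4 -14.2] turn [ 0.14 -0.19 -0.09] shift [-5.2 -1.5 51. ] q [ 0.228  0.177  2.175 -0.036  0.427 -1.984]
```

View pics/s11.png

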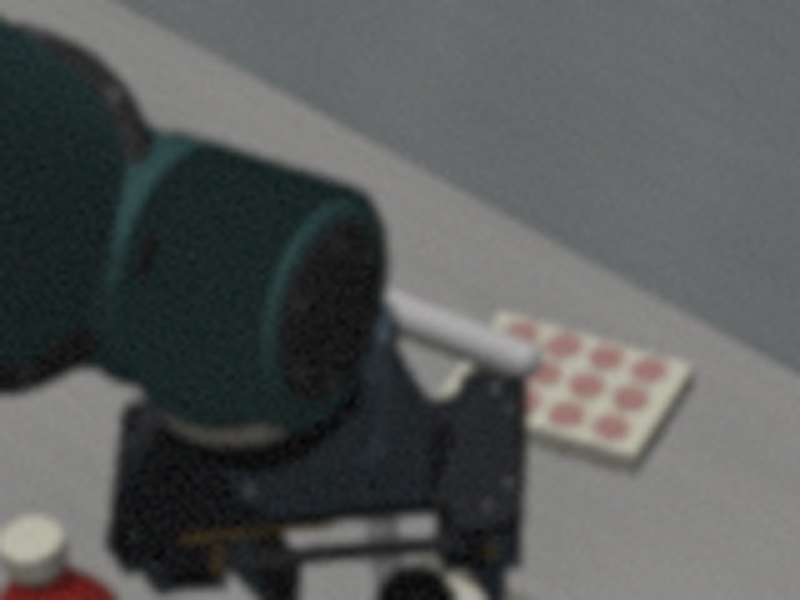

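View pics/t11.png

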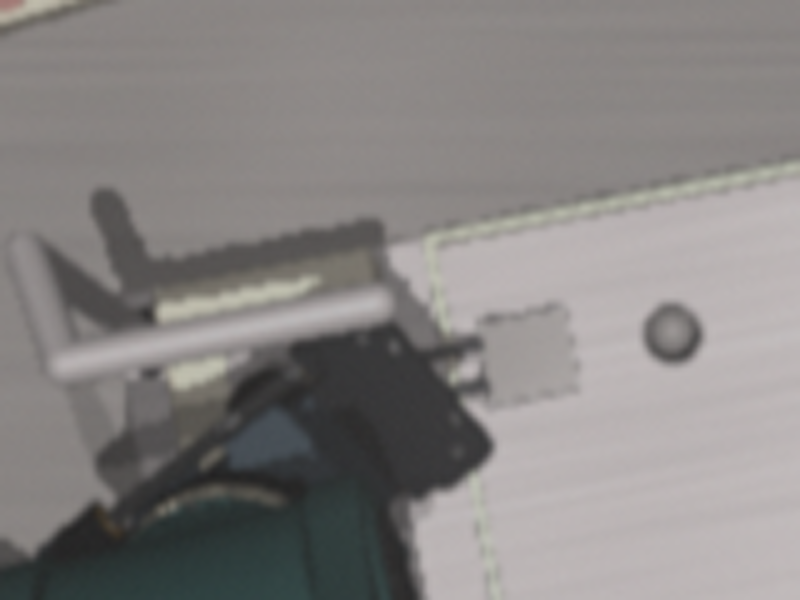

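View pics/w11.png

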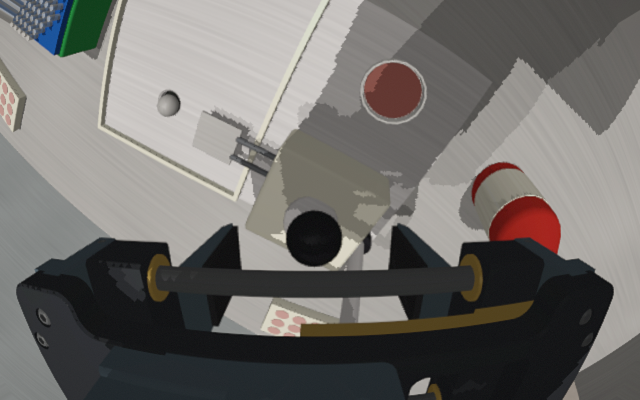

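Run:
```python
from go import *
T=R.from_rotvec(r.state()["ee_rot"]).as_matrix()
print(T.T@Rh@np.array([-30,0,-5.]));
```

```text
[26.35207883 13.96391374 -5.96465038]
```

>>> send_rows --pt "0 0 0 13 7 -3 100" --pt "0 0 0 13 7 -3 100" --pt "0 0 8 0 0 0 100" --pt "0 0 8 0 0 0 100" --pt "0 0 8 0 0 0 100"

```text
time: 10.6
ee_pos: [0.5425, 0.1466, 0.1541]
ee_rot: [-0.335, 2.743, 0.034]
contact_force: [0.2, -0.2, -1.6]
gripper_width: 0.0914
```

Run:
```python
from go import *
kgo(0,.047); kgo(0,0)
```

```text
t 10.6 pos [0.5425 0.1466 0.1541] w 0.0914 F [ 0.2 -0.2 -1.6] turn [-0.01  0.72  3.35] shift [-33.3  -0.2  15.1] q [ 0.231  0.127  2.241 -0.044  0.396 -1.546]
t 10.6 pos [0.5425 0.1466 0.1541] w 0.0914 F [ 0.2 -0.2 -1.6] turn [-0.01  0.72  3.35] shift [-32.7  -0.2  62.1] q [ 0.231  0.127  2.241 -0.044  0.396 -1.546]
```

>>> send_rows --pt "0 0.7 3.3 -8 0 16 100" --pt "0 0 0 -8 0 16 100" --pt "0 0 0 -8 0 16 100" --pt "0 0 0 -7 0 12 100" --pt "0 0 0 0 0 0 100"

```text
time: 11.1
ee_pos: [0.5951, 0.1562, 0.1142]
ee_rot: [-0.246, 2.749, 0.05]
contact_force: [0.4, -0.9, -0.3]
gripper_width: 0.0914
```

Run:
```python
from go import *
kgo(0,0)
c=cam("wrist"); cv2.imwrite("pics/w12.png",c["img"][:,:,::-1])
c=cam("top"); crop(c,200,120,160,120,5,"t12.png")
```

```text
t 11.1 pos [0.5951 0.1562 0.1142] w 0.0914 F [ 0.4 -0.9 -0.3] turn [-0.01  0.95 -0.33] shift [2.3 1.9 5.3] q [ 0.226  0.278  2.151 -0.049  0.33  -1.481]
```

View pics/w12.png

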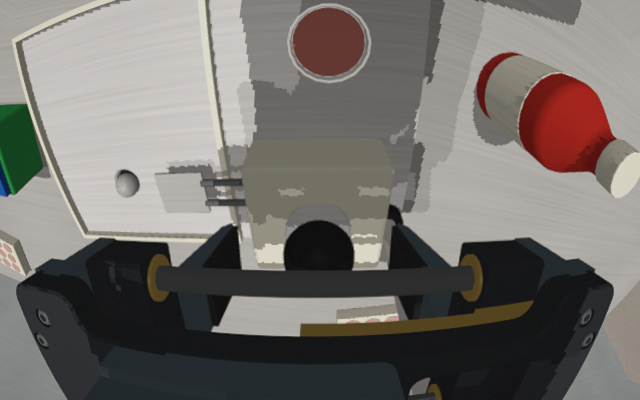

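View pics/t12.png

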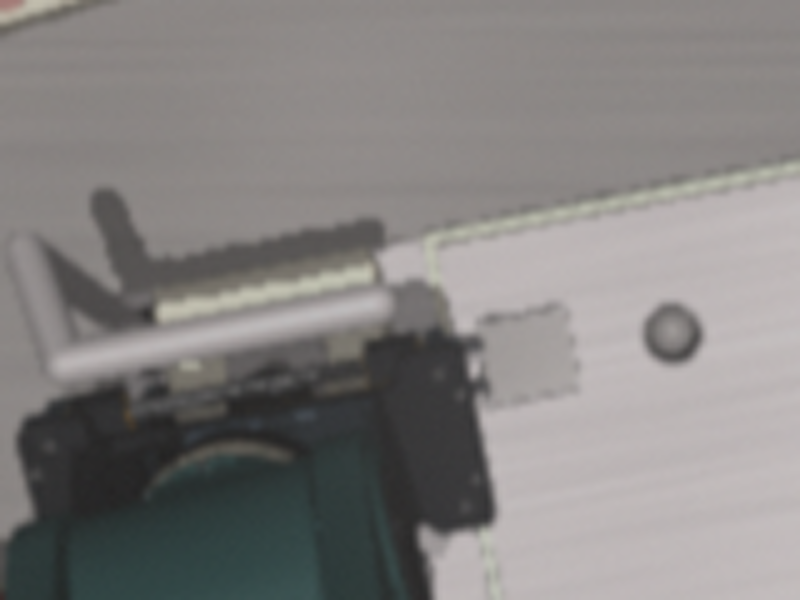

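>>> send_rows --pt "0 0.9 0 2 2 5 100" --pt "0 0 -8 0 0 0 100" --pt "0 0 -8 0 0 0 100" --pt "0 0 0 0 0 0 100"

```text
time: 11.6
ee_pos: [0.5927, 0.1583, 0.1106]
ee_rot: [-0.642, 2.7, -0.025]
contact_force: [-0.5, -0.5, 0.6]
gripper_width: 0.0911
```

Run:
```python
from go import *
kgo(-40,0)
```

```text
t 11.6 pos [0.5927 0.1583 0.1106] w 0.0911 F [-0.5 -0.5  0.6] turn [ 0.000e+00 -1.000e-02 -2.383e+01] shift [-0.8 -0.8  2.7] q [ 0.23   0.285  2.147 -0.049  0.344 -1.764]
```

>>> send_rows --pt "0 0 -8 -1 -1 2 100" --pt "0 0 -8 0 0 0 100" --pt "0 0 -8 0 0 0 100" --pt "0 0 0 0 0 0 100"

```text
time: 12.0
ee_pos: [0.5939, 0.1583, 0.1099]
ee_rot: [-1.19, 2.517, -0.131]
contact_force: [0.3, -0.9, -0.0]
gripper_width: 0.0909
```

Run:
```python
from go import *
kgo(-40,0)
c=cam("wrist"); cv2.imwrite("pics/w13.png",c["img"][:,:,::-1])
c=cam("top"); crop(c,200,120,160,120,5,"t13.png")
```

```text
t 12.0 pos [0.5939 0.1583 0.1099] w 0.0909 F [ 0.3 -0.9 -0. ] turn [ 0.02 -0.02  0.04] shift [ 0.1 -0.3  1.6] q [ 0.23   0.288  2.145 -0.048  0.344 -2.183]
```

View pics/w13.png

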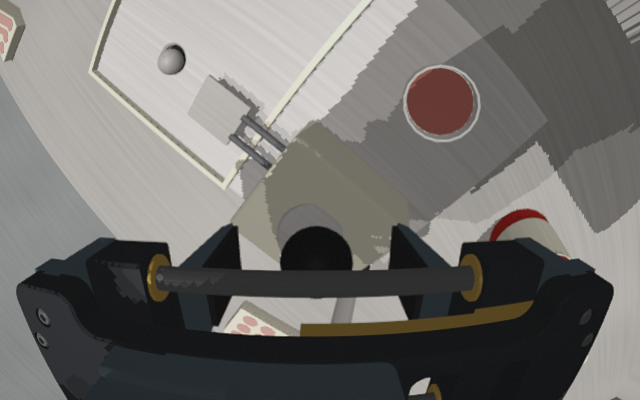

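>>> send_rows --pt "0 0 0 0 0 1.5 40" --pt "0 0 0 0 0 0 20" --pt "0 0 0 0 0 0 0" --pt "0 0 0 0 0 0 0" --pt "0 0 0 0 0 0 0"

```text
time: 12.6
ee_pos: [0.5944, 0.1584, 0.1085]
ee_rot: [-1.168, 2.527, -0.127]
contact_force: [0.1, 0.6, 0.0]
gripper_width: 0.054
```

Run:
```python
from go import *
kgo(-40,0)
```

```text
t 12.6 pos [0.5944 0.1584 0.1085] w 0.054 F [0.1 0.6 0. ] turn [ 0.02 -0.02 -0.94] shift [ 0.1 -0.3  0.1] q [ 0.23   0.291  2.144 -0.048  0.341 -2.165]
```

>>> send_rows --pt "0 0 0 0 0 0 0" --pt "0 0 0 0 0 0 0" --pt "0 0 0 0 0 0 0"

```text
time: 12.9
ee_pos: [0.5939, 0.1588, 0.1083]
ee_rot: [-1.168, 2.528, -0.126]
contact_force: [-0.6, 2.1, 1.0]
gripper_width: 0.0382
```

>>> send_rows --pt "0 0 6 0 0 0 0" --pt "0 0 7 0 0 0 0" --pt "0 0 7 0 0 0 0" --pt "0 0 7 0 0 0 0" --pt "0 0 7 0 0 0 0"

```text
time: 13.4
ee_pos: [0.5942, 0.1585, 0.1083]
ee_rot: [-0.352, 2.754, 0.029]
contact_force: [0.9, -0.5, -2.1]
gripper_width: 0.0385
```

Run:
```python
from go import *
kgo(40,0); print(r.state()["ft_torque"])
c=cam("top"); crop(c,280,160,100,75,8,"t14.png")
```

```text
t 13.4 pos [0.5942 0.1585 0.1083] w 0.0385 F [ 0.9 -0.5 -2.1] turn [-2.000e-02 -6.000e-02  4.399e+01] shift [-0.3 -0.5  0. ] q [ 0.23   0.292  2.144 -0.049  0.342 -1.552]
[0.30264655 0.28002064 0.50237975]
```

View pics/t14.png

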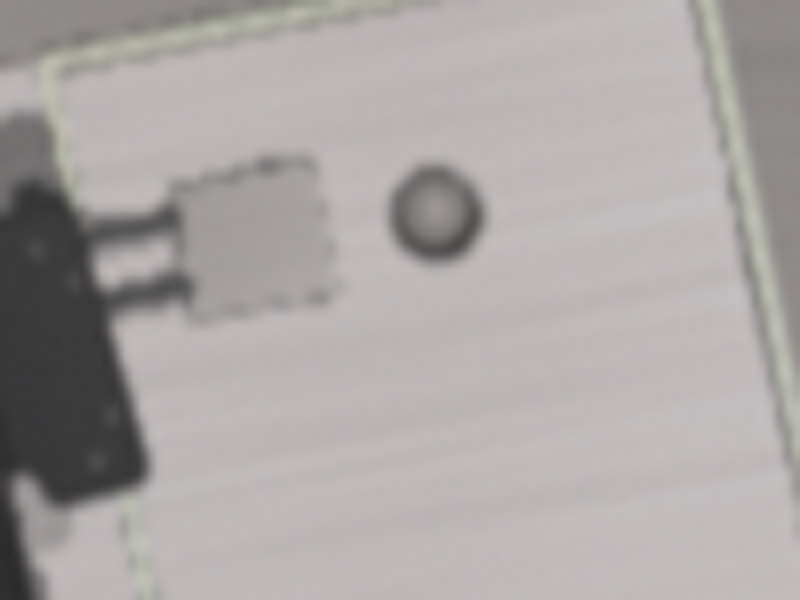

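>>> send_rows --pt "0 0 7 0 0 0 0" --pt "0 0 7 0 0 0 0" --pt "0 0 7 0 0 0 0" --pt "0 0 7 0 0 0 0" --pt "0 0 7 0 0 0 0"

```text
time: 13.95
ee_pos: [0.5944, 0.1578, 0.1082]
ee_rot: [0.517, 2.746, 0.186]
contact_force: [1.6, -2.6, -3.2]
gripper_width: 0.0386
```

>>> send_rows --pt "0 0 7 0 0 0 0" --pt "0 0 7 0 0 0 0"

```text
time: 14.15
ee_pos: [0.5943, 0.1576, 0.1081]
ee_rot: [0.857, 2.675, 0.245]
contact_force: [-0.0, -2.7, 0.6]
gripper_width: 0.0387
```

Run:
```python
from go import *
kgo(40,0); print(r.state()["ft_torque"])
c=cam("top"); crop(c,200,140,200,150,4,"t15.png")
```

```text
t 14.15 pos [0.5943 0.1576 0.1081] w 0.0387 F [-0.  -2.7  0.6] turn [-0.08  0.01 -6.09] shift [ 0.   0.7 -0.2] q [ 0.229  0.292  2.144 -0.051  0.341 -0.677]
[0.01334922 0.05471937 0.30911209]
```

View pics/t15.png

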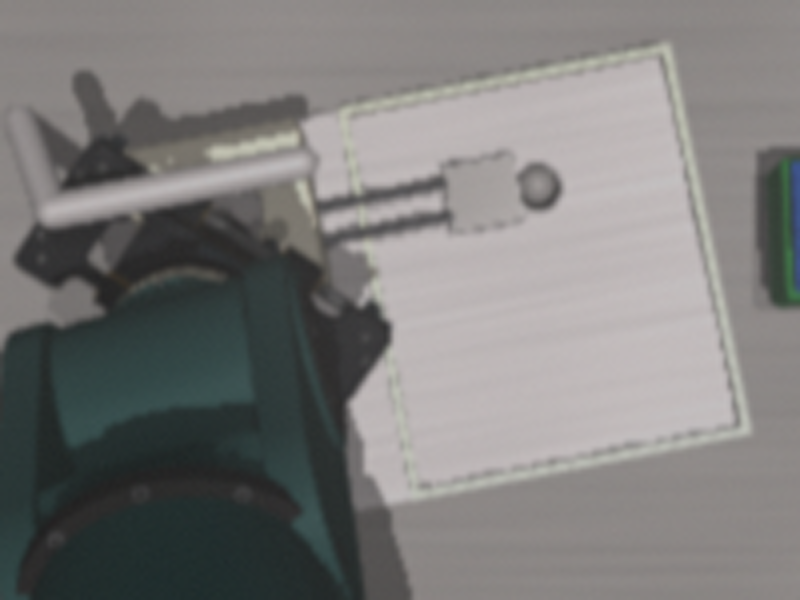

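Run:
```python
from go import *
c=cam("top")
p=onz(c,200+(485+.5)/4-.5,140+(193.5+.5)/4-.5,.043); y=w2h(p); print(y,"knob",(-.012-y[1])/.0275)
```

```text
[ 0.04905693 -0.05234221  0.043     ] knob 1.466989394068743
```

>>> send_rows --pt "0 0 0 0 0 0 60" --pt "0 0 0 0 0 0 80" --pt "0 0 0 0 0 0 80" --pt "0 0 0 0 0 0 80" --pt "0 0 -8 0 0 0 80"

```text
time: 14.75
ee_pos: [0.5945, 0.1577, 0.1082]
ee_rot: [0.644, 2.724, 0.208]
contact_force: [0.3, -0.1, 0.3]
gripper_width: 0.0726
```

>>> send_rows --pt "0 0 -8 0 0 0 80" --pt "0 0 -8 0 0 0 80" --pt "0 0 -8 0 0 0 80" --pt "0 0 -8 0 0 0 80" --pt "0 0 -8 0 0 0 80"

```text
time: 15.25
ee_pos: [0.5946, 0.158, 0.1083]
ee_rot: [-0.372, 2.751, 0.025]
contact_force: [0.2, -1.3, 0.2]
gripper_width: 0.0727
```

>>> send_rows --pt "0 0 -8 0 0 0 80" --pt "0 0 -8 0 0 0 80" --pt "0 0 -8 0 0 0 80" --pt "0 0 -8 0 0 0 80" --pt "0 0 0 0 0 0 80"

```text
time: 15.75
ee_pos: [0.5947, 0.1582, 0.1085]
ee_rot: [-1.159, 2.531, -0.126]
contact_force: [-0.5, -0.1, 0.0]
gripper_width: 0.0726
```

Run:
```python
from go import *
kgo(-36,0)
c=cam("top"); crop(c,200,140,200,150,4,"t16.png")
```

```text
t 15.75 pos [0.5947 0.1582 0.1085] w 0.0726 F [-0.5 -0.1  0. ] turn [-0.02 -0.03  2.66] shift [ 0.1  0.  -0. ] q [ 0.229  0.292  2.143 -0.05   0.341 -2.156]
```

View pics/t16.png

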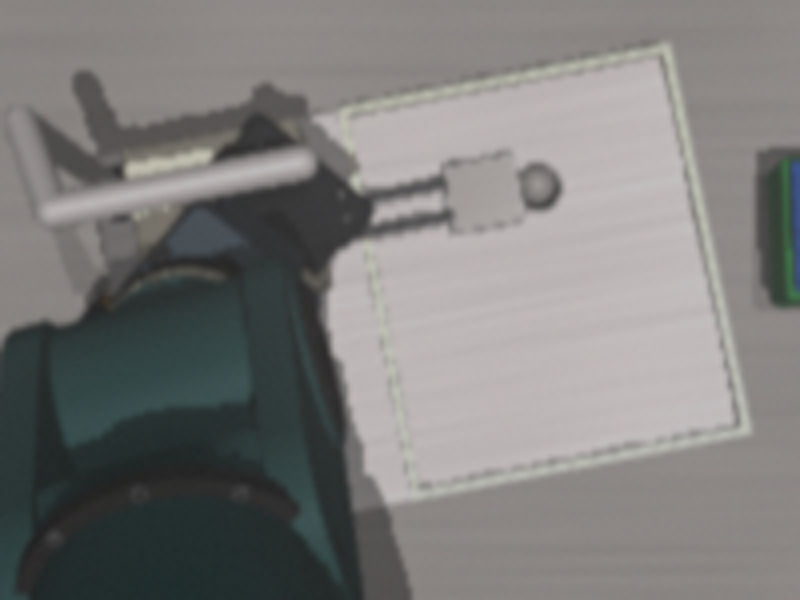

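Shutter stayed (mid at about (485,193)), ball visible at (540,187). Regrip at θ ≈ -39.

>>> send_rows --pt "0 0 0 0 0 0 20" --pt "0 0 0 0 0 0 0" --pt "0 0 0 0 0 0 0" --pt "0 0 0 0 0 0 0" --pt "0 0 0 0 0 0 0"

```text
time: 16.3
ee_pos: [0.594, 0.1586, 0.1082]
ee_rot: [-1.14, 2.54, -0.121]
contact_force: [-5.5, 11.2, 4.1]
gripper_width: 0.0385
```

>>> send_rows --pt "0 0 0 0 0 0 0" --pt "0 0 5 0 0 0 0" --pt "0 0 7 0 0 0 0" --pt "0 0 7 0 0 0 0" --pt "0 0 7 0 0 0 0"

```text
time: 16.8
ee_pos: [0.5942, 0.1586, 0.1082]
ee_rot: [-0.518, 2.727, -0.002]
contact_force: [1.1, -2.7, -0.7]
gripper_width: 0.0384
```

>>> send_rows --pt "0 0 7 0 0 0 0" --pt "0 0 7 0 0 0 0" --pt "0 0 7 0 0 0 0" --pt "0 0 7 0 0 0 0"

```text
time: 17.2
ee_pos: [0.5945, 0.1581, 0.1082]
ee_rot: [0.187, 2.778, 0.127]
contact_force: [2.1, -3.2, -2.0]
gripper_width: 0.0387
```

Run:
```python
from go import *
kgo(40,0); print(r.state()["ft_torque"])
c=cam("top"); crop(c,200,140,200,150,4,"t17.png")
```

```text
t 17.2 pos [0.5945 0.1581 0.1082] w 0.0387 F [ 2.1 -3.2 -2. ] turn [-0.07 -0.   21.76] shift [-0.2  0.1 -0.2] q [ 0.229  0.292  2.144 -0.051  0.341 -1.162]
[ 0.0838776  -0.05564875  0.34404897]
```

View pics/t17.png

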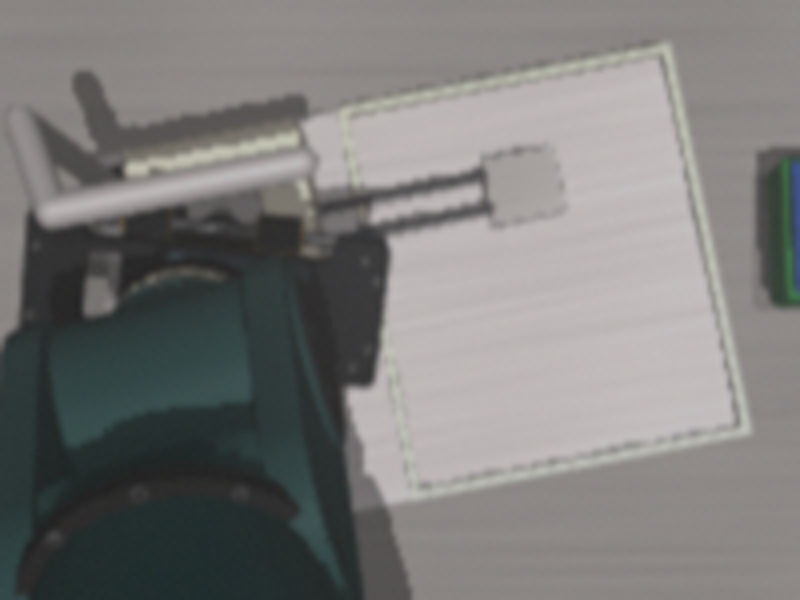

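>>> send_rows --pt "0 0 5 0 0 0 0" --pt "0 0 5 0 0 0 0" --pt "0 0 4 0 0 0 0"

```text
time: 17.55
ee_pos: [0.5946, 0.1577, 0.1081]
ee_rot: [0.538, 2.742, 0.189]
contact_force: [1.2, -1.5, -3.1]
gripper_width: 0.0386
```

```bash
cat > sh.py <<'E'
from go import *
kgo(40,0); print(r.state()["ft_torque"])
c=cam("top"); crop(c,300,160,80,60,10,"t18.png")
E
python3 sh.py
```

```text
t 17.55 pos [0.5946 0.1577 0.1081] w 0.0386 F [ 1.2 -1.5 -3.1] turn [-0.09  0.03  7.25] shift [-0.   0.4 -0.3] q [ 0.229  0.292  2.144 -0.052  0.34  -0.908]
[-0.12938098 -0.05097576  0.2196606 ]
```

View pics/t18.png

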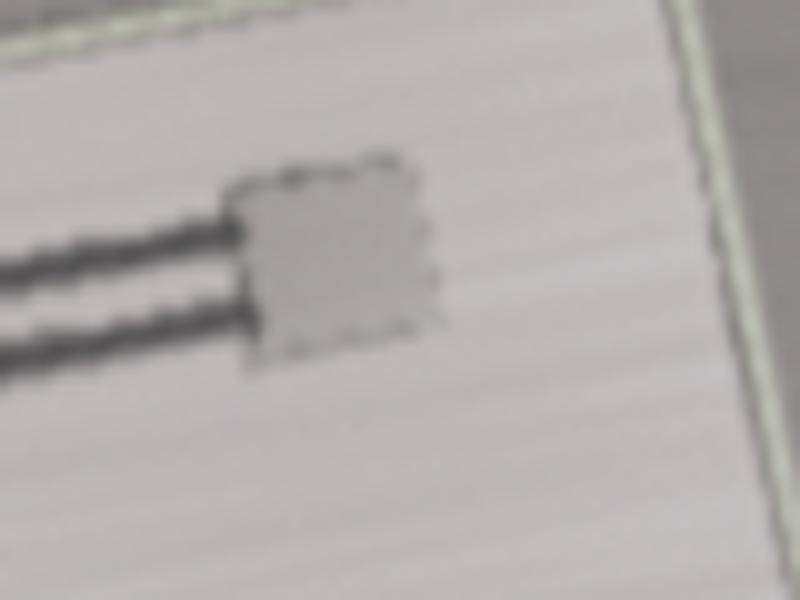

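Run:
```python
from go import *
c=cam("top"); p=onz(c,300+33.25-.5,160+25.85-.5,.043); y=w2h(p); print(y,(-.012-y[1])/.0275)
```

```text
[ 0.04984774 -0.08122188  0.043     ] 2.517159198667681
```

>>> send_rows --pt "0 0 4 0 0 0 0" --pt "0 0 4 0 0 0 0" --pt "0 0 4 0 0 0 0"

```text
time: 17.95
ee_pos: [0.5945, 0.1573, 0.108]
ee_rot: [0.812, 2.686, 0.236]
contact_force: [-1.3, -0.4, 1.2]
gripper_width: 0.0386
```

```bash
python3 sh.py
```

```text
t 17.95 pos [0.5945 0.1573 0.108 ] w 0.0386 F [-1.3 -0.4  1.2] turn [-0.13  0.04 -4.17] shift [ 0.2  0.8 -0.3] q [ 0.229  0.292  2.144 -0.054  0.341 -0.708]
[-0.43428631  0.2162102   0.58288035]
```

View pics/t18.png

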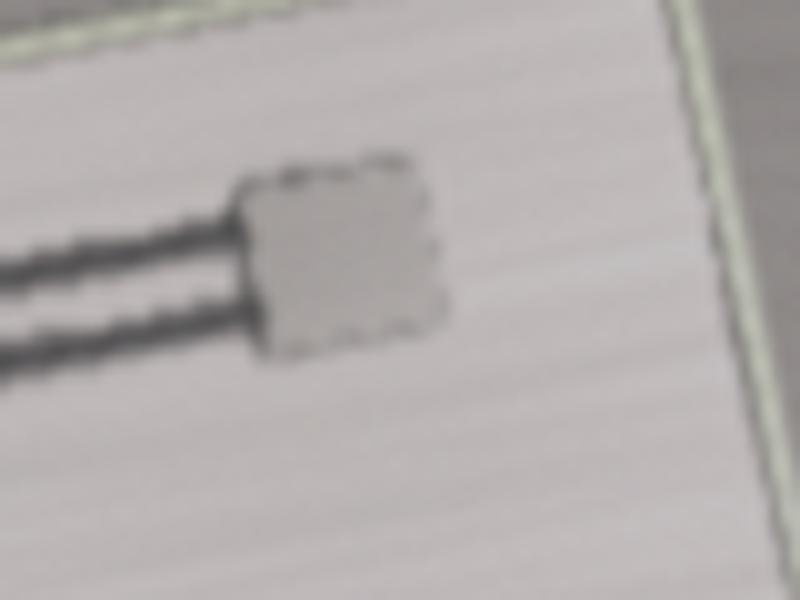

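>>> send_rows --pt "0 0 5 0 0 0 0" --pt "0 0 5 0 0 0 0"

```text
time: 18.2
ee_pos: [0.5943, 0.1572, 0.108]
ee_rot: [1.045, 2.618, 0.275]
contact_force: [-2.1, -1.2, 1.4]
gripper_width: 0.0387
```

```bash
python3 sh.py
```

```text
t 18.2 pos [0.5943 0.1572 0.108 ] w 0.0387 F [-2.1 -1.2  1.4] turn [ -0.15   0.05 -14.05] shift [ 0.3  1.  -0.2] q [ 0.229  0.292  2.144 -0.055  0.341 -0.535]
[-0.40852873  0.40156989  0.65816626]
```

View pics/t18.png

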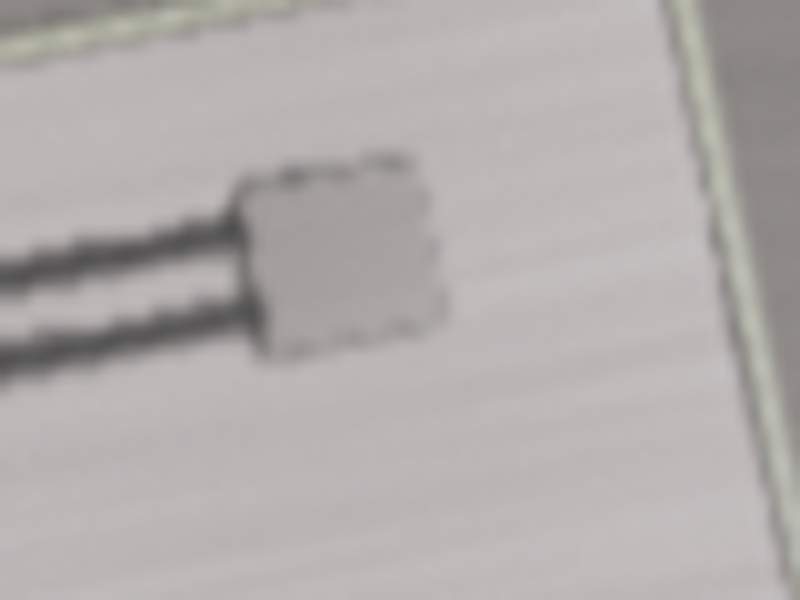

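>>> send_rows --pt "0 0 0 0 0 0 50" --pt "0 0 0 0 0 0 90" --pt "0 0 0 0 0 0 90" --pt "0 0 0 0 0 0 90" --pt "0 0 0 0 0 0 90"

```text
time: 18.75
ee_pos: [0.5945, 0.1574, 0.1081]
ee_rot: [1.035, 2.621, 0.274]
contact_force: [0.0, 0.1, 0.3]
gripper_width: 0.0746
```

>>> send_rows --pt "0 0 -8 0 0 0 90" --pt "0 0 -8 0 0 0 90" --pt "0 0 -8 0 0 0 90" --pt "0 0 -8 0 0 0 90" --pt "0 0 -8 0 0 0 90"

```text
time: 19.25
ee_pos: [0.5946, 0.1575, 0.1081]
ee_rot: [0.038, 2.781, 0.098]
contact_force: [-0.1, 0.2, -0.1]
gripper_width: 0.082
```

>>> send_rows --pt "0 0 -7 0 0 0 90" --pt "0 0 -7 0 0 0 90" --pt "0 0 0 0 0 0 90"

```text
time: 19.55
ee_pos: [0.5946, 0.1575, 0.1081]
ee_rot: [-0.322, 2.758, 0.032]
contact_force: [0.1, -0.9, 0.4]
gripper_width: 0.082
```

Run:
```python
from go import *
kgo(0,0)
```

```text
t 19.55 pos [0.5946 0.1575 0.1081] w 0.082 F [ 0.1 -0.9  0.4] turn [-0.11 -0.05  2.78] shift [-0.3  0.6 -0.3] q [ 0.229  0.292  2.144 -0.053  0.341 -1.528]
```

>>> send_rows --pt "0 0 2.5 8 0 -15 90" --pt "0 0 0 8 0 -15 90" --pt "0 0 0 8 0 -15 90" --pt "0 0 0 10 0 -20 90" --pt "0 0 0 10 0 -30 90"

```text
time: 20.05
ee_pos: [0.5185, 0.1433, 0.1801]
ee_rot: [-0.234, 2.772, 0.048]
contact_force: [-0.4, -0.3, 0.1]
gripper_width: 0.082
```

>>> send_rows --pt "0 0 0 5 0 -35 90" --pt "0 0 0 0 0 -35 90" --pt "0 0 0 0 0 -30 90" --pt "0 0 0 0 0 0 90"

```text
time: 20.45
ee_pos: [0.4761, 0.1357, 0.2776]
ee_rot: [-0.213, 2.771, 0.053]
contact_force: [0.8, -0.4, -0.4]
gripper_width: 0.082
```

Run:
```python
from go import *
kgo(0,0)
c=cam("wrist"); cv2.imwrite("pics/w20.png",c["img"][:,:,::-1])
c=cam("top"); crop(c,200,140,200,150,4,"t20.png")
c=cam("side"); crop(c,300,180,120,90,6,"s20.png")
```

```text
t 20.45 pos [0.4761 0.1357 0.2776] w 0.082 F [ 0.8 -0.4 -0.4] turn [-0.09 -0.16 -1.78] shift [-52.5   2.2 201. ] q [ 0.243 -0.198  2.276 -0.035  0.701 -1.459]
```

View pics/w20.png

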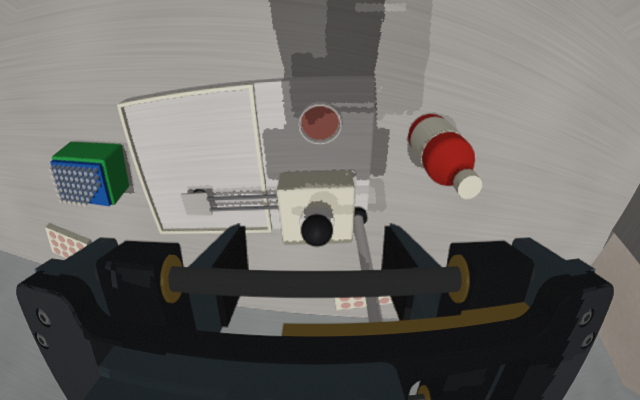

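View pics/t20.png

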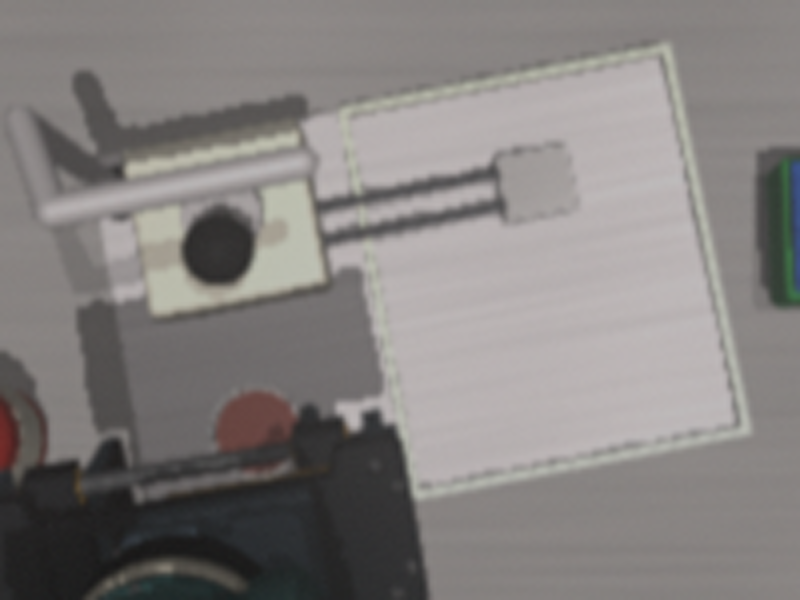

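View pics/s20.png

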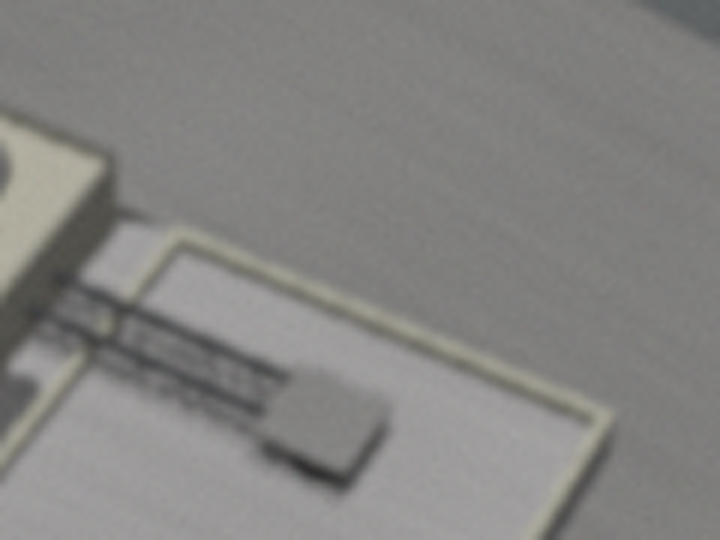

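Run:
```python
from go import *
c=cam("top"); p=onz(c,200+538.5/4-.5,140+182.5/4-.5,.043); y=w2h(p); print(y,(-.012-y[1])/.0275)
print(r.state()["contact_force"],r.state()["time"])
r.finish_job()
```

```text
[ 0.04974701 -0.08452854  0.043     ] 2.637401286469439
[-0.15148311  0.31839214 -1.4298198 ] 20.65
the job is handed in; nothing more can be done
```

I rolled the ball into the pocket with the fingers caged loosely round it. I then turned the knob clockwise to its stop in two grips, let go, backed away and handed the job in at 20.65 s.

**Ball:** After the roll, the wrist picture showed the ball seated in the pocket mouth. It was still there in the last clear view, before the shutter covered it. I could not see it directly at the end.

**Shutter:** The last top-camera measurement puts its middle at holder y -84.5 mm, against -83.5 mm for fully home. That corresponds to a knob angle of about 2.6 rad. At the end of the turn the shutter stopped moving, the torque rose and the fingers slipped, so the knob is at its firm stop.

**Bystanders:** The dish looked unmoved in the last pictures, and neither the bottle nor the tip box was touched. I judged this by eye and did not measure it. Nothing was touching the gripper at hand-in: the force reading was about 1.5 N, which is within its noise.

**What did not go as planned:**
- **Lamp bar contact:** On the first approach the gripper body pressed on the underside of the lamp bar with about 19 N, under the 40 N limit. I backed off and came in again with the jaws along the bar.
- **Wrist limit:** At that point joint 5 read 0.308 rad, against its stated lower limit of 0.31. I cannot tell whether that counts as passing its range.
- **Grip angle:** Because of that limit, I gripped the knob about 7° off the stem axis instead of exactly along it. The knob still turned without slipping until it reached the stop.

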